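# Clear the checking plate into the tilt-out bin

### The job

The batch of bushes on the surface plate has been checked: tip the tilt-out bin fully forward, put every bush into it, and then push the bin back until it clicks shut. When the bin is shut, lay the straightedge flat on the cleared plate, flush against the fence along its length and not sticking out past the plate's ends, ready for the next batch. Leave the hammer, the dish and the plier pot where they are.

Things in the scene. Friction and masses are not known exactly. Their poses are not given: they have to be found in the camera images.
- unit: Fixed grey sheet-steel housing, 130 deep (x), 250 wide (y), 159 high, holding one grey tilt-out bin. Origin: centre of its underside; its front face is at x = -65 and looks to its -x, roughly to the robot; z up. Roof top at z = 159, reaching from 12 behind the front back to the rear.
- hinge (a point): Middle of the bin's hinge line, fixed: along the unit's y at the bottom of its front, 20 above the bench. Axes x into the unit, y left, z up. Open at 0.8 rad, the bin's mouth spans x -110 to +10 from here, and its front panel slopes below the mouth as a chute (58 above this point at x = -60; back wall's rim 127 above).
- bin (a joint): Forward tilt of the bin, rad: 0 shut and held by a sprung ball catch, growing as its top tips to the unit's -x, stop at 0.8. A stiff hinge (1 to 2 N at the lip) leaves it where it is put beyond about 0.15. The catch takes about 5 to 10 N at the lip to pull out of, or to click into over the last 0.15 rad.
- bin_lip (a point): Centre of the round bead (radius 5) along the top of the bin's grip lip, a 6 thick, 100 wide upright tab on the front panel; tilts with the bin, 165 above the hinge line and 2.5 behind it when shut. Shut, the lip stands 31 clear above the roof: fingers can go down behind it, over the roof, and draw it out; it is pushed back from its front.
- bin_floor (a point): Centre of the bin's inner floor; tilts with it: x to the bin's back, y along the hinge, z up its walls. It lies 50 behind the hinge line, 4 above it, when shut. The bin is 100 deep, 216 wide inside; front panel 128 high, side walls 115 high in front and 80 at the back, back wall 80; walls 4 to 5 thick.
- fence (a point): Middle of the fence's near face at the plate's top: a bright steel strip 14 wide, 10 high above the plate, fixed along the whole far edge of a fixed dark-steel surface plate, 160 deep (x) by 240 long (y), top 10 above the bench. x points from the plate to the fence, y along it, z up. The plate reaches 146 in front of the fence.
- straightedge: Steel straightedge, a flat bar 190 long (y), 36 wide (x), 8 thick, with a wooden grip block on its middle, 50 long (y), 14 wide (x), from 8 to 36 above the underside; 0.3 kg. Origin: centre of its underside; z up. Both long edges are alike. It starts flat on the bench.
- bush0: Plain aluminium square-flanged bush: flange 46 x 46 x 8 at the bottom, a round barrel of diameter 32 on it, 48 high overall; about 70 g. Origin: centre of the flange's underside, z along the barrel. Starts standing on the surface plate; may be absent.
- bush1: Plain aluminium square-flanged bush: flange 46 x 46 x 8 at the bottom, a round barrel of diameter 32 on it, 48 high overall; about 70 g. Origin: centre of the flange's underside, z along the barrel. Starts standing on the surface plate; may be absent.
- bush2: Plain aluminium square-flanged bush: flange 46 x 46 x 8 at the bottom, a round barrel of diameter 32 on it, 48 high overall; about 70 g. Origin: centre of the flange's underside, z along the barrel. Starts standing on the surface plate; may be absent.
- bush3: Plain aluminium square-flanged bush: flange 46 x 46 x 8 at the bottom, a round barrel of diameter 32 on it, 48 high overall; about 70 g. Origin: centre of the flange's underside, z along the barrel. Starts standing on the surface plate; may be absent.
- bush4: Plain aluminium square-flanged bush: flange 46 x 46 x 8 at the bottom, a round barrel of diameter 32 on it, 48 high overall; about 70 g. Origin: centre of the flange's underside, z along the barrel. Starts standing on the surface plate; may be absent.
- hammer: Bystander: hammer lying beyond the work, about 260 long; handle end and head along its x.
- dish: Bystander: steel dish, radius 65, 40 high; origin centre of its underside.
- pot: Bystander: dark steel pot, radius 28, 90 high, holding pliers (up to 180 high); origin centre of its underside.
Mind the look-alikes: they are no part of the job. Leave any pink look-alike of the bush3 alone.

How it is judged:
By the outcome, as a careful person would: the job done as asked, in the order asked, and still so for the second after the job is handed in, with the robot touching nothing.
Of bush0, bush1, bush2, bush3, bush4 only 3 to 5 are there at a start; the rules pass over those that are not, and their reading is None.
At some moment in a run one of bush0, bush1, bush2, bush3, bush4, straightedge may be knocked a few centimetres aside while the robot is not near it.
Once in a run the grip may slacken for a moment while it holds something.
It also fails if it takes over 210 s, if anything falls off the work surface, if the arm or the gripper's body presses on something with over 40 N, if the wrist force passes 120 N, or if a joint passes its speed limit or range.

### The arm

A 6-joint arm with a two-finger parallel gripper is mounted at the origin on the work surface. World frame = base frame: x ahead of the robot, y to its left, z up, the work surface at z = 0. Lengths are in mm, angles in rad, forces in N, time in s.
With the tool pointing down it reaches from about 400 to 925 mm from the base axis. Payload 3.4 kg.
Tool frame: the origin (TCP) lies midway between the tips of the shut fingers; the grasp point (between the pads) lies 19 mm behind it; z points along the fingers, y is the line along which they close (so a half turn about z gives the same grasp; the last joint's range is limited). The gripper opens to 85 mm and grips with 20 to 120 N. Pads are 22 mm wide; open, the fingers measure 114 mm over their backs; the gripper's body (76 mm by 85 mm) begins 54 mm behind the grasp point. The pads swing forward as they close: fully open they stand 13 mm farther back than shut.
Start: joints at [-1.234, 0.307, 1.506, -0, 1.328, -0.073], TCP at [229.6, -527.177, 231.305] pointing down, gripper open.
Joint ranges: [-3.12, 3.12], [-1.05, 2.28], [0.14, 2.33], [-1.42, 4.57], [0.1, 2.73], [-2.68, 2.68]. Speed limits (rad/s): [2.57, 2.57, 3.14, 3.14, 3.14, 3.14].

### API

Orientations are given as [roll, pitch, yaw] about the fixed x, y, z axes, in that order (R = Rz(yaw) Ry(pitch) Rx(roll)).
In Python, from workcell import r, snapshot gives the robot as it stands. The module is installed in compiled form; this text tells all that it offers.
- The arm moves only by the tool arm_command, never from a script. Its argument "moves" is a list of rows, each an object of numbers: "wx", "wy", "wz": the turn, a rotation vector about the tool's x, y, z in degrees; "x", "y", "z": the shift along the tool's x, y, z in mm; "gripper": the opening in per cent of the stroke, from 0 (shut) to 100 (fully open). In form: [{"wx": .., "wy": .., "wz": .., "x": .., "y": .., "z": .., "gripper": ..}, ...]. A call has 1 to 20 rows; each row shifts and turns the commanded pose from where the row before left it, along the tool's axes as they then stand; what a row does not reach is not made up. A row lasts 1/8 s, in which the tool goes at most 62.5 mm and 10.7 degrees, less where a joint would pass 70% of its speed; a pose out of reach is approached as far as the arm can. A call is refused whole if a number of a shift passes 62.5 or a number of a turn 10.7, either way. A call with a gripper value outside its range is refused whole. The fingers move at their own pace and stop on an object; the grip force is fixed at half the most. Time passes only in rows, so rows that do not move let the fingers close. It gives the time, the measured TCP pose, the force, the opening and the grip force at its end, in the units of the state.
- r.observe(): the state, without advancing time (a new reading comes with each control period).
- snapshot(name): name is "scene" or "top" or "wrist"; returns a dict with "pixels" (400x640x3 uint8, blue, green, red), "range_z" (400x640 float32, mm along the optical axis (not along the pixel's ray), 0 where there is no reading), "K" (3x3 intrinsics, pixels), "extrinsics" (4x4, takes a point from world to camera coordinates). Camera axes: x right, y down, z forward; pixel columns grow to the right and rows downward; lengths in mm; the calibration is good to about 2 mm. A picture is of the moment at which its call begins.
- r.close_job(): hands the job in; it is judged then, once.
The state is a dict: "t": time; "joint_pos": joint angles; "joint_velocities": joint speeds; "tau": joint torques, N m; "tool_pos": TCP position; "orientation": TCP orientation; "wrist_force": force on the tool from outside, world axes, zero at the start; "wrist_torque": the same for the moment, N m; "gripper_width": opening from 0.0 (shut) to 1.0 (fully open); "grip_force": force on a finger pad.
Only numpy, scipy, OpenCV 4.12 (cv2) and the standard library are available. Lean on these libraries where they do the work, as an engineer would, in place of code of your own. Each camera call takes 0.05 s, during which the arm holds its last target. There are 200 camera calls.

## Working session

There is one attempt and no reset: what is moved stays moved. The work goes in short steps, Python scripts to look and compute and a tool call to move; the robot and the scene stay as the last step left them, time stands still between calls to the robot, and variables do not carry over. Pictures are saved under pics/ and viewed, at most 14 in all, crops included, and the job is handed in when it is done.

Besides the shell and the picture viewer there is one more tool, called as a command line: name --argument value ..., lists and objects as JSON in quotes. arm_command: Moves the arm, as the interface text tells. Its arguments: {"type":"object","properties":{"moves":{"type":"array"}},"required":["moves"]}

```bash
mkdir -p pics
cat > h.py <<'E'
import numpy as np, cv2
from workcell import r, snapshot
def snap(n,f=None):
    s=snapshot(n); s['pixels']=np.ascontiguousarray(s['pixels'])
    if f: cv2.imwrite('pics/'+f,s['pixels'])
    return s
def cloud(s):
    z=s['range_z']; v,u=np.mgrid[:400,:640]
    K=s['K']; p=np.stack([(u-K[0,2])/K[0,0]*z,(v-K[1,2])/K[1,1]*z,z],-1)
    E=np.linalg.inv(s['extrinsics']); w=p@E[:3,:3].T+E[:3,3]; w[z<=0]=np.nan
    return w
def ray(s,u,v,h):
    E=np.linalg.inv(s['extrinsics']); d=E[:3,:3]@np.linalg.inv(s['K'])@[u,v,1]; o=E[:3,3]
    return o+d*(h-o[2])/d[2]
E
python3 - <<'E'
from h import *
a=snap('scene','s0.png'); b=snap('top','t0.png')
np.savez('t0.npz',**b); np.savez('s0.npz',**a)
print(b['extrinsics'],b['K']); print(r.observe())
E
```

```text
[[-1.13327658e-02 -9.99895958e-01  8.92420832e-03  1.00129544e+01]
 [-9.98435747e-01  1.08266460e-02 -5.48529193e-02  6.05585316e+02]
 [ 5.47505931e-02 -9.53188389e-03 -9.98454564e-01  1.57572814e+03]
 [ 0.00000000e+00  0.00000000e+00  0.00000000e+00  1.00000000e+00]] [[510.68153305   0.         315.42927144]
 [  0.         510.68153305 196.39890345]
 [  0.           0.           1.        ]]
{'t': 0.1, 'joint_pos': array([-1.23349741e+00,  3.07478797e-01,  1.50756335e+00, -7.83725480e-06,
        1.32840680e+00, -7.35015998e-02]), 'joint_velocities': array([-0.0018938 ,  0.00107811, -0.00420929, -0.00045978,  0.00249844,
       -0.00123123]), 'tau': array([ 6.22212629e-04, -4.58528852e+01, -2.52608228e+01, -5.08233745e-05,
        5.47982680e-03,  7.85052237e-06]), 'tool_pos': array([ 229.38371024, -526.56531146,  230.47649812]), 'orientation': array([-3.13974082e+00, -1.28733366e-04,  4.10802290e-01]), 'wrist_force': array([ 0.02385887, -0.59295817, -0.08924426]), 'wrist_torque': array([ 0.05750065,  0.01401768, -0.02519011]), 'grip_force': 0.0, 'gripper_width': 0.9978482846554014}
```

View pics/s0.png

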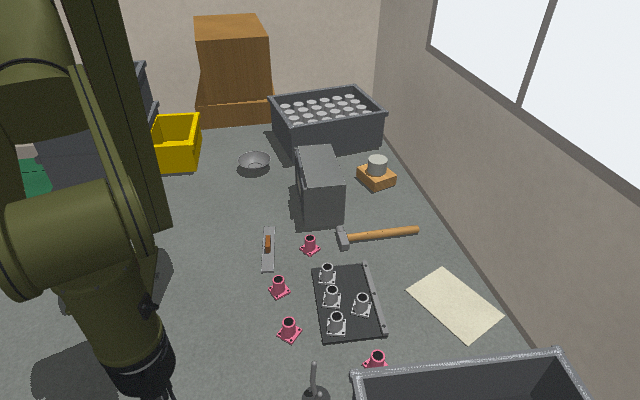

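View pics/t0.png

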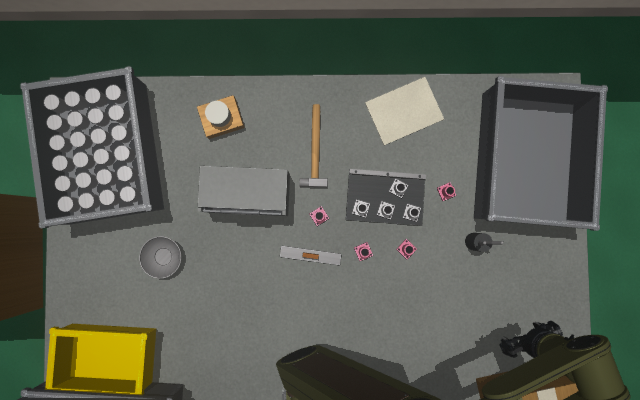

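Candidates: aluminium bushes on the plate at top-view pixels (362,208), (386,210), (412,212), (400,187). The pink look-alikes are at (320,216), (364,252), (407,249), (447,191), off the plate, so I'll leave them. The straightedge is at (310,256), the unit at (243,190) and the pot at (478,242).

Run:
```python
from h import *
s=dict(np.load('t0.npz')); w=cloud(s)
im=s['pixels']; cv2.imwrite('pics/c0.png',cv2.resize(im[150:275,190:490],None,fx=2.6,fy=2.6,interpolation=cv2.INTER_CUBIC))
hsv=cv2.cvtColor(im,cv2.COLOR_BGR2HSV)
z=w[...,2]
def comp(m,name,mn=15):
    n,l,st,c=cv2.connectedComponentsWithStats(m.astype(np.uint8))
    for i in range(1,n):
        if st[i,4]<mn: continue
        p=w[l==i]; rc=cv2.minAreaRect(p[:,:2].astype(np.float32))
        print(name,'px',c[i].round(),'n',st[i,4],'med',np.nanmedian(p,0).round(1),'rect',np.round(rc[0],1),np.round(rc[1],1),round(rc[2],1))
roi=np.zeros(z.shape,bool); roi[150:290,190:500]=1
comp(roi&(z>100),'unit')
comp(roi&(z>30)&(z<65),'bush')
comp(roi&(z>5)&(z<13)&(w[...,0]>480),'plate')
comp(roi&(z>13)&(z<24)&(w[...,0]>600),'fence')
comp((z>4)&(z<14)&roi&(w[...,0]<520),'se')
for (u,v) in [(362,208),(386,210),(412,212),(400,187)]: print(ray(s,u,v,48).round(1))
print(np.nanmedian(z[280:300,300:400]))
```

```text
unit px [492. 186.] n 829 med [ 622.  -502.4  157.3] rect [ 627.8 -511.4] [ 37.6 209.4] 83.3
unit px [243. 190.] n 3975 med [619.8 210.6 158.1] rect [617.7 212.6] [250.9 132.5] 86.9
unit px [489. 243.] n 79 med [ 461.1 -501.   142.1] rect [ 459.8 -488.9] [52.5 12.8] 88.5
bush px [481. 184.] n 255 med [ 636.7 -503.9   47.8] rect [ 638.1 -503.6] [ 14.3 211.5] 87.0
bush px [400. 187.] n 98 med [ 629.1 -253.7   56.4] rect [ 629.4 -254.5] [30.3 31.6] 45.5
bush px [449. 191.] n 95 med [ 616.8 -406.    48.2] rect [ 617.5 -407.3] [31.3 27.7] 85.6
bush px [361. 208.] n 91 med [ 566.7 -135.5   57.2] rect [ 567.7 -136.2] [29.6 30.2] 39.0
bush px [387. 210.] n 97 med [ 560.  -213.    56.6] rect [ 561.3 -214.2] [31.  27.7] 87.6
bush px [413. 212.] n 102 med [ 552.6 -293.7   57.6] rect [ 552.5 -295. ] [29.7 31.3] 25.3
bush px [319. 216.] n 83 med [544.2  -6.6  48.7] rect [545.4  -6.6] [28.  28.1] 44.9
bush px [471. 241.] n 63 med [ 462.6 -467.4   47.8] rect [ 460.8 -471.1] [24.6 52.7] 88.9
bush px [408. 249.] n 94 med [ 440.1 -276.6   47.6] rect [ 438.9 -278.9] [32.5 27.4] 88.6
bush px [364. 252.]
[... 1000 characters left out ...]
[649.9 -23.9  22.1] rect [650.1 -23.8] [18.7 25.1] 89.3
fence px [395. 188.] n 106 med [ 629.  -245.7   17.6] rect [ 629.7 -239.6] [69.6 56.4] 88.5
fence px [477. 186.] n 15 med [ 632.5 -502.8   20.6] rect [ 632.7 -502.5] [ 3.4 38.3] 83.6
se px [417. 224.] n 28 med [ 516.3 -314.9    8.3] rect [ 516.2 -312.1] [42.2  6.3] 89.3
se px [405. 248.] n 110 med [ 442.1 -274.5    7.1] rect [ 438.8 -281. ] [53.5 52.7] 51.7
se px [310. 255.] n 527 med [424.2  22.4   7.7] rect [422.3  24.4] [197.5  49.1] 78.9
se px [363. 251.] n 109 med [ 437.3 -139.6    8.4] rect [ 434.  -142.4] [50.3 49.9] 15.2
[ 566.9 -138.3   48. ]
[ 560.  -211.6   48. ]
[ 553. -291.   48.]
[ 630.  -255.8   48. ]
-0.13735773630423864
```

View pics/c0.png

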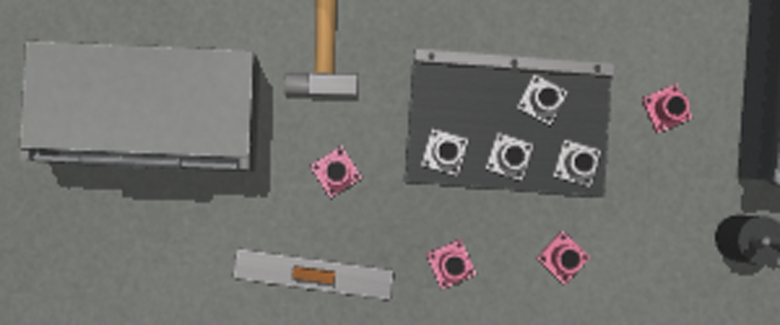

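The crop shows four bare aluminium bushes on the dark plate and four pink ones off it, which stay. Next I'll measure the lip and get a helper that works out the moves.

```bash
cat >> h.py <<'E'
def delta(pts,base=None):
    """tool-frame shifts (tool down, current yaw) through world points; returns wx,wy residual too"""
    from scipy.spatial.transform import Rotation as R
    o=r.observe(); Q=R.from_euler('xyz',o['orientation']); p=o['tool_pos'] if base is None else np.array(base,float)
    print('tcp',o['tool_pos'].round(1),'rpy',o['orientation'].round(3),'w',round(o['gripper_width'],3),'F',o['wrist_force'].round(1),'t',round(o['t'],1))
    for q in pts:
        q=np.array(q,float); print(q,'->',Q.inv().apply(q-p).round(1)); p=q
def yawrows(psi):
    """rotvec (deg, tool frame) to tool-down at yaw psi"""
    from scipy.spatial.transform import Rotation as R
    Q=R.from_euler('xyz',r.observe()['orientation']); print('rot',np.degrees((Q.inv()*R.from_euler('xyz',[np.pi,0,psi])).as_rotvec()).round(2))
E
python3 - <<'E'
from h import *
s=dict(np.load('t0.npz')); w=cloud(s); z=w[...,2]
roi=np.zeros(z.shape,bool); roi[150:230,190:300]=1
m=roi&(z>165); print(m.sum(), np.round(w[m][::6],0).tolist())
m=roi&(z>152)&(z<164); rc=cv2.minAreaRect(w[m][:,:2].astype(np.float32)); print('roof',rc)
s=dict(np.load('s0.npz')); w=cloud(s); z=w[...,2]; m=(z>166)&(z<196)&(abs(w[...,0]-600)<90)&(abs(w[...,1]-212)<140)
p=w[m]; print(m.sum(), p[:,1].min(),p[:,1].max(),np.median(p,0), cv2.minAreaRect(p[:,:2].astype(np.float32)))
# back side of plate fence & pixel-wise plate front edge
yawrows(-0.054)
E
```

```text
177 [[678.0, 240.0, 166.0], [665.0, 144.0, 166.0], [630.0, 282.0, 169.0], [617.0, 136.0, 167.0], [605.0, 91.0, 165.0], [596.0, 246.0, 166.0], [580.0, 156.0, 166.0], [561.0, 268.0, 186.0], [561.0, 251.0, 187.0], [561.0, 234.0, 185.0], [561.0, 217.0, 193.0], [561.0, 202.0, 182.0], [558.0, 256.0, 188.0], [558.0, 239.0, 192.0], [558.0, 223.0, 185.0], [558.0, 207.0, 186.0], [558.0, 189.0, 192.0], [558.0, 173.0, 186.0], [556.0, 262.0, 187.0], [556.0, 245.0, 188.0], [555.0, 229.0, 188.0], [555.0, 212.0, 185.0], [555.0, 195.0, 191.0], [555.0, 179.0, 188.0], [555.0, 162.0, 186.0], [553.0, 223.0, 185.0], [552.0, 206.0, 187.0], [552.0, 189.0, 192.0], [552.0, 173.0, 193.0], [549.0, 171.0, 186.0]]
roof ((619.1102294921875, 212.63023376464844), (250.7330780029297, 129.85369873046875), 86.80103302001953)
75 159.03144996425385 272.61265321712403 [554.61777034 203.30831923 187.52662662] ((555.7359619140625, 215.73585510253906), (113.79134368896484, 9.441081047058105), 87.18989562988281)
rot [-1.100e-01  2.000e-02  2.663e+01]
```

arm_command --moves '[{"wz": 8.9, "z": -20, "gripper": 0}, {"wz": 8.9, "gripper": 0}, {"wz": 9.0, "gripper": 0}, {"gripper": 0}]'

```text
$.moves[0]: bad value
```

Run:
```python
from h import *
delta([[582,214.5,250],[582,214.5,168]]); yawrows(-.056)
```

```text
tcp [ 229.4 -526.6  230.5] rpy [-3.14  -0.     0.411] w 0.998 F [ 0.  -0.6 -0.1] t 0.1
[582.  214.5 250. ] -> [ 619.2 -538.6  -18.4]
[582.  214.5 168. ] -> [-0.   0.2 82. ]
rot [-1.100e-01  2.000e-02  2.675e+01]
```

arm_command --moves '[{"wx": 0, "wy": 0, "wz": 8.9, "x": 0, "y": 0, "z": -20, "gripper": 0}, {"wx": 0, "wy": 0, "wz": 8.9, "x": 0, "y": 0, "z": 0, "gripper": 0}, {"wx": 0, "wy": 0, "wz": 8.9, "x": 0, "y": 0, "z": 0, "gripper": 0}, {"wx": 0, "wy": 0, "wz": 0, "x": 0, "y": 0, "z": 0, "gripper": 0}]'

```text
t: 0.6
tool_pos: [229.5, -526.8, 250.8]
orientation: [-3.141, 0.0, -0.054]
wrist_force: [0.4, 0.6, -0.6]
gripper_width: 0.146
grip_force: 0.0
```

Run:
```python
from h import *
delta([[582,214.5,250],[582,214.5,168]]); yawrows(-.056)
```

```text
tcp [ 229.5 -526.8  250.8] rpy [-3.141  0.    -0.054] w 0.146 F [ 0.4  0.6 -0.6] t 0.6
[582.  214.5 250. ] -> [ 312.3 -759.1    1.5]
[582.  214.5 168. ] -> [ 0.   0.1 82. ]
rot [-0.06  0.02  0.14]
```

arm_command --moves '[{"wx": 0, "wy": 0, "wz": 0, "x": 19.5, "y": -47.4, "z": 0, "gripper": 0}, {"wx": 0, "wy": 0, "wz": 0, "x": 19.5, "y": -47.4, "z": 0, "gripper": 0}, {"wx": 0, "wy": 0, "wz": 0, "x": 19.5, "y": -47.4, "z": 0, "gripper": 0}, {"wx": 0, "wy": 0, "wz": 0, "x": 19.5, "y": -47.4, "z": 0, "gripper": 0}, {"wx": 0, "wy": 0, "wz": 0, "x": 19.5, "y": -47.4, "z": 0, "gripper": 0}, {"wx": 0, "wy": 0, "wz": 0, "x": 19.5, "y": -47.4, "z": 0, "gripper": 0}, {"wx": 0, "wy": 0, "wz": 0, "x": 19.5, "y": -47.4, "z": 0, "gripper": 0}, {"wx": 0, "wy": 0, "wz": 0, "x": 19.5, "y": -47.4, "z": 0, "gripper": 0}, {"wx": 0, "wy": 0, "wz": 0, "x": 19.5, "y": -47.4, "z": 0, "gripper": 0}, {"wx": 0, "wy": 0, "wz": 0, "x": 19.5, "y": -47.4, "z": 0, "gripper": 0}, {"wx": 0, "wy": 0, "wz": 0, "x": 19.5, "y": -47.4, "z": 0, "gripper": 0}, {"wx": 0, "wy": 0, "wz": 0, "x": 19.5, "y": -47.4, "z": 0, "gripper": 0}, {"wx": 0, "wy": 0, "wz": 0, "x": 19.5, "y": -47.4, "z": 0, "gripper": 0}, {"wx": 0, "wy": 0, "wz": 0, "x": 19.5, "y": -47.4, "z": 0, "gripper": 0}, {"wx": 0, "wy": 0, "wz": 0, "x": 19.5, "y": -47.4, "z": 0, "gripper": 0}, {"wx": 0, "wy": 0, "wz": 0, "x": 19.5, "y": -47.4, "z": 0, "gripper": 0}, {"wx": 0, "wy": 0, "wz": 0, "x": 0, "y": 0, "z": 0, "gripper": 0}, {"wx": 0, "wy": 0, "wz": 0, "x": 0, "y": 0, "z": 0, "gripper": 0}]'

```text
t: 2.85
tool_pos: [582.3, 212.6, 250.6]
orientation: [3.14, 0.002, -0.053]
wrist_force: [-0.7, 0.8, -0.2]
gripper_width: -0.001
grip_force: 0.0
```

Run:
```python
from h import *
delta([[582,214.5,250],[582,214.5,168]]); yawrows(-.056)
s=snap('wrist','w1.png'); w=cloud(s); np.savez('w1.npz',**s)
m=(w[...,2]>180)&(w[...,2]<196)&(w[...,0]<580); p=w[m]; print(m.sum(),np.nanmin(p,0) if len(p) else '',np.nanmax(p,0) if len(p) else '', np.median(p,0) if len(p) else '')
```

```text
tcp [582.3 212.6 250.6] rpy [ 3.14e+00  2.00e-03 -5.30e-02] w -0.001 F [-0.7  0.8 -0.2] t 2.9
[582.  214.5 250. ] -> [-0.4 -1.9  0.6]
[582.  214.5 168. ] -> [ 0.1 -0.1 82. ]
rot [0.07 0.1  0.19]
1872 [551.40649782 163.09108524 182.4265037 ] [566.15556971 271.87486535 190.91743294] [560.43842849 224.29719445 188.24763842]
```

View pics/w1.png

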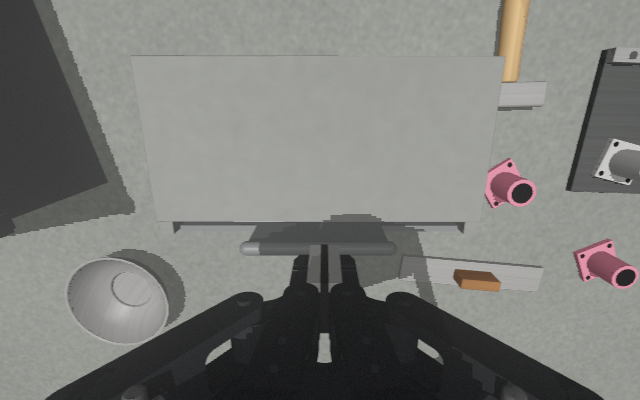

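The lip bead is at wrist pixel (320,247) and centres at about (559,217). The fingers are over the roof behind it. I'll go down and draw it out.

arm_command --moves '[{"wx": 0, "wy": 0, "wz": 0, "x": 0, "y": -2, "z": 30, "gripper": 0}, {"wx": 0, "wy": 0, "wz": 0, "x": 0, "y": 0, "z": 30, "gripper": 0}, {"wx": 0, "wy": 0, "wz": 0, "x": 0, "y": 0, "z": 24, "gripper": 0}, {"wx": 0, "wy": 0, "wz": 0, "x": 0, "y": 0, "z": 0, "gripper": 0}, {"wx": 0, "wy": 0, "wz": 0, "x": -8, "y": 0, "z": 0, "gripper": 0}, {"wx": 0, "wy": 0, "wz": 0, "x": -10, "y": 0, "z": 0, "gripper": 0}, {"wx": 0, "wy": 0, "wz": 0, "x": -10, "y": 0, "z": 1, "gripper": 0}, {"wx": 0, "wy": 0, "wz": 0, "x": -10, "y": 0, "z": 2, "gripper": 0}]'

```text
t: 3.9
tool_pos: [544.8, 217.4, 165.5]
orientation: [-3.14, -0.002, -0.055]
wrist_force: [2.3, -0.6, 0.7]
gripper_width: 0.002
grip_force: 1.1
```

arm_command --moves '[{"wx": 0, "wy": 0, "wz": 0, "x": -9, "y": 0, "z": 4, "gripper": 0}, {"wx": 0, "wy": 0, "wz": 0, "x": -9, "y": 0, "z": 4, "gripper": 0}, {"wx": 0, "wy": 0, "wz": 0, "x": -9, "y": 0, "z": 4, "gripper": 0}, {"wx": 0, "wy": 0, "wz": 0, "x": -8, "y": 0, "z": 5, "gripper": 0}, {"wx": 0, "wy": 0, "wz": 0, "x": -8, "y": 0, "z": 5, "gripper": 0}, {"wx": 0, "wy": 0, "wz": 0, "x": -8, "y": 0, "z": 5, "gripper": 0}, {"wx": 0, "wy": 0, "wz": 0, "x": -6, "y": 0, "z": 7, "gripper": 0}, {"wx": 0, "wy": 0, "wz": 0, "x": -6, "y": 0, "z": 7, "gripper": 0}, {"wx": 0, "wy": 0, "wz": 0, "x": -6, "y": 0, "z": 6, "gripper": 0}, {"wx": 0, "wy": 0, "wz": 0, "x": -5, "y": 0, "z": 0, "gripper": 0}, {"wx": 0, "wy": 0, "wz": 0, "x": 0, "y": 0, "z": 0, "gripper": 0}]'

```text
t: 5.28
tool_pos: [471.7, 221.2, 117.5]
orientation: [-3.141, -0.001, -0.055]
wrist_force: [2.2, 0.7, 0.4]
gripper_width: 0.002
grip_force: 1.0
```

arm_command --moves '[{"wx": 0, "wy": 0, "wz": 0, "x": -4, "y": 0, "z": 2, "gripper": 0}, {"wx": 0, "wy": 0, "wz": 0, "x": -4, "y": 0, "z": 0, "gripper": 0}, {"wx": 0, "wy": 0, "wz": 0, "x": 0, "y": 0, "z": 0, "gripper": 0}]'

```text
t: 5.65
tool_pos: [471.0, 221.9, 118.1]
orientation: [-3.139, -0.015, -0.054]
wrist_force: [11.2, -4.2, 4.0]
gripper_width: 0.002
grip_force: 6.0
```

arm_command --moves '[{"wx": 0, "wy": 0, "wz": 0, "x": 18, "y": 0, "z": 0, "gripper": 0}, {"wx": 0, "wy": 0, "wz": 0, "x": 0, "y": 0, "z": -40, "gripper": 0}, {"wx": 0, "wy": 0, "wz": 0, "x": 0, "y": 0, "z": -50, "gripper": 0}, {"wx": 0, "wy": 0, "wz": 0, "x": 0, "y": 0, "z": -50, "gripper": 70}, {"wx": 0, "wy": 0, "wz": 0, "x": 8, "y": 50, "z": 0, "gripper": 70}, {"wx": 0, "wy": 0, "wz": 0, "x": 8, "y": 50, "z": 0, "gripper": 70}, {"wx": 0, "wy": 0, "wz": 0, "x": 8, "y": 50, "z": 0, "gripper": 70}, {"wx": 0, "wy": 0, "wz": 0, "x": 8, "y": 50, "z": 0, "gripper": 70}, {"wx": 0, "wy": 0, "wz": 0, "x": 8, "y": 50, "z": 0, "gripper": 70}, {"wx": 0, "wy": 0, "wz": 0, "x": 8, "y": 50, "z": 0, "gripper": 70}, {"wx": 0, "wy": 0, "wz": 0, "x": 8, "y": 50, "z": 0, "gripper": 70}, {"wx": 0, "wy": 0, "wz": 0, "x": 8, "y": 50, "z": 0, "gripper": 70}, {"wx": 0, "wy": 0, "wz": 0, "x": 0, "y": 0, "z": 0, "gripper": 70}, {"wx": 0, "wy": 0, "wz": 0, "x": 0, "y": 0, "z": 0, "gripper": 70}]'

```text
t: 7.4
tool_pos: [522.1, -181.7, 254.3]
orientation: [-3.139, 0.003, -0.056]
wrist_force: [-0.0, 0.4, -0.2]
gripper_width: 0.7
grip_force: 0.0
```

```bash
cat >> h.py <<'E'
def bushes(s,lo=44,hi=66):
    w=cloud(s); z=w[...,2]; hsv=cv2.cvtColor(s['pixels'],cv2.COLOR_BGR2HSV)
    m=(z>lo)&(z<hi)&(hsv[...,1]<90)&(w[...,0]>480)&(w[...,0]<700)&(w[...,1]<-60)&(w[...,1]>-360)
    n,l,st,c=cv2.connectedComponentsWithStats(m.astype(np.uint8))
    for i in range(1,n):
        if st[i,4]>30:
            p=w[l==i]; cc,rr=cv2.minEnclosingCircle(p[:,:2].astype(np.float32)); print('bush',c[i].round(),st[i,4],np.round(cc,1),round(rr,1),np.median(p,0).round(1))
E
python3 - <<'E'
from h import *
s=snap('wrist','w2.png'); np.savez('w2.npz',**s); bushes(s)
print('top'); t=snap('top','t2.png'); bushes(t,50); w=cloud(t); z=w[...,2]
m=(z>115)&(abs(w[...,0]-500)<70)&(abs(w[...,1]-215)<130)&(w[...,0]<540); p=w[m]; print('lip',m.sum(),p.min(0),p.max(0))
yawrows(-.056); delta([])
E
```

```text
bush [391.  58.] 980 [ 631.9 -253.8] 16.0 [ 631.6 -253.    57.8]
bush [276. 130.] 794 [ 569.8 -135.7] 15.9 [ 570.4 -136.4   57.6]
bush [351. 132.] 769 [ 563.8 -213.3] 15.8 [ 564.3 -212.9   57.8]
bush [429. 136.] 836 [ 555.1 -293.8] 16.0 [ 556.  -292.3   57.8]
top
bush [400. 186.] 78 [ 630.3 -255.2] 16.0 [ 632.  -255.5   57.4]
bush [362. 208.] 86 [ 568.  -136.7] 16.0 [ 566.8 -137.1   57.3]
lip 487 [430.270533   104.91319002 115.05041781] [538.1596495 330.5199574 151.0473794]
rot [-0.09  0.1   0.1 ]
tcp [ 522.4 -181.   254.8] rpy [-3.14e+00  2.00e-03 -5.40e-02] w 0.7 F [-0.3  0.1 -0.3] t 7.5
```

View pics/w2.png

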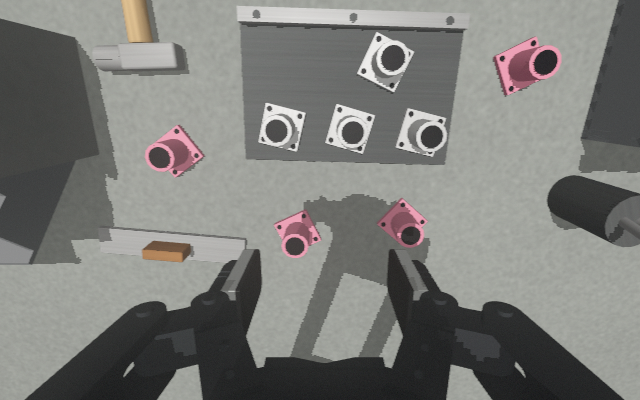

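The bin is fully forward with its lip at x≈430. The wrist view shows the four bushes at (276,130), (351,132), (429,136) and (391,58). Its ranges agree with the top camera to about 2 mm.

Run:
```python
from h import *
delta([[562.5,-213.5,90],[562.5,-213.5,24],[562.5,-213.5,210],[515,289.4,210],[515,289.4,130],[515,289.4,210],[569,-136.2,210],[569,-136.2,24],[569,-136.2,210],[512.5,244.5,210],[512.5,244.5,130],[512.5,244.5,210],[554,-294,210],[554,-294,24],[554,-294,210],[509.6,194.5,210],[509.6,194.5,130],[509.6,194.5,210],[631,-254.5,210],[631,-254.5,24],[631,-254.5,210],[507,149.6,210],[507,149.6,130]])
```

```text
tcp [ 522.4 -181.   254.8] rpy [-3.14e+00  2.00e-03 -5.40e-02] w 0.7 F [-0.3  0.1 -0.3] t 7.5
[ 562.5 -213.5   90. ] -> [ 42.1  30.5 164.7]
[ 562.5 -213.5   24. ] -> [ 0.1  0.1 66. ]
[ 562.5 -213.5  210. ] -> [  -0.3   -0.3 -186. ]
[515.  289.4 210. ] -> [ -74.7 -499.6    0.9]
[515.  289.4 130. ] -> [ 0.1  0.1 80. ]
[515.  289.4 210. ] -> [ -0.1  -0.1 -80. ]
[ 569.  -136.2  210. ] -> [ 77.  422.   -0.8]
[ 569.  -136.2   24. ] -> [  0.3   0.3 186. ]
[ 569.  -136.2  210. ] -> [  -0.3   -0.3 -186. ]
[512.5 244.5 210. ] -> [ -77.  -377.1    0.7]
[512.5 244.5 130. ] -> [ 0.1  0.1 80. ]
[512.5 244.5 210. ] -> [ -0.1  -0.1 -80. ]
[ 554. -294.  210.] -> [ 70.6 535.5  -0.9]
[ 554. -294.   24.] -> [  0.3   0.3 186. ]
[ 554. -294.  210.] -> [  -0.3   -0.3 -186. ]
[509.6 194.5 210. ] -> [ -70.8 -485.4    0.9]
[509.6 194.5 130. ] -> [ 0.1  0.1 80. ]
[509.6 194.5 210. ] -> [ -0.1  -0.1 -80. ]
[ 631.  -254.5  210. ] -> [145.6 441.8  -0.9]
[ 631.  -254.5   24. ] -> [  0.3   0.3 186. ]
[ 631.  -254.5  210. ] -> [  -0.3   -0.3 -186. ]
[507.  149.6 210. ] -> [-145.7 -396.8    0.9]
[507.  149.6 130. ] -> [ 0.1  0.1 80. ]
```

arm_command --moves '[{"wx": 0, "wy": 0, "wz": 0, "x": 14, "y": 10, "z": 45, "gripper": 70}, {"wx": 0, "wy": 0, "wz": 0, "x": 14, "y": 10, "z": 45, "gripper": 70}, {"wx": 0, "wy": 0, "wz": 0, "x": 14, "y": 10, "z": 45, "gripper": 70}, {"wx": 0, "wy": 0, "wz": 0, "x": 0, "y": 0, "z": 30, "gripper": 70}, {"wx": 0, "wy": 0, "wz": 0, "x": 0, "y": 0, "z": 33, "gripper": 70}, {"wx": 0, "wy": 0, "wz": 0, "x": 0, "y": 0, "z": 32, "gripper": 70}, {"wx": 0, "wy": 0, "wz": 0, "x": 0, "y": 0, "z": 0, "gripper": 70}, {"wx": 0, "wy": 0, "wz": 0, "x": 0, "y": 0, "z": 0, "gripper": 0}, {"wx": 0, "wy": 0, "wz": 0, "x": 0, "y": 0, "z": 0, "gripper": 0}, {"wx": 0, "wy": 0, "wz": 0, "x": 0, "y": 0, "z": 0, "gripper": 0}, {"wx": 0, "wy": 0, "wz": 0, "x": 0, "y": 0, "z": 0, "gripper": 0}]'

```text
t: 8.88
tool_pos: [564.7, -215.0, 27.2]
orientation: [3.141, -0.004, -0.055]
wrist_force: [0.3, 1.8, 7.3]
gripper_width: 0.359
grip_force: 59.4
```

arm_command --moves '[{"wx": 0, "wy": 0, "wz": 0, "x": 0, "y": 0, "z": -15, "gripper": 0}, {"wx": 0, "wy": 0, "wz": 0, "x": 0, "y": 0, "z": -35, "gripper": 0}, {"wx": 0, "wy": 0, "wz": 0, "x": 0, "y": 0, "z": -45, "gripper": 0}, {"wx": 0, "wy": 0, "wz": 0, "x": 0, "y": 0, "z": -45, "gripper": 0}, {"wx": 0, "wy": 0, "wz": 0, "x": 0, "y": 0, "z": -45, "gripper": 0}, {"wx": 0, "wy": 0, "wz": 0, "x": -5, "y": -35.7, "z": 0, "gripper": 0}, {"wx": 0, "wy": 0, "wz": 0, "x": -5, "y": -35.7, "z": 0, "gripper": 0}, {"wx": 0, "wy": 0, "wz": 0, "x": -5, "y": -35.7, "z": 0, "gripper": 0}, {"wx": 0, "wy": 0, "wz": 0, "x": -5, "y": -35.7, "z": 0, "gripper": 0}, {"wx": 0, "wy": 0, "wz": 0, "x": -5, "y": -35.7, "z": 0, "gripper": 0}, {"wx": 0, "wy": 0, "wz": 0, "x": -5, "y": -35.7, "z": 0, "gripper": 0}, {"wx": 0, "wy": 0, "wz": 0, "x": -5, "y": -35.7, "z": 0, "gripper": 0}, {"wx": 0, "wy": 0, "wz": 0, "x": -6, "y": -35.7, "z": 0, "gripper": 0}, {"wx": 0, "wy": 0, "wz": 0, "x": -6, "y": -35.7, "z": 0, "gripper": 0}, {"wx": 0, "wy": 0, "wz": 0, "x": -6, "y": -35.7, "z": 0, "gripper": 0}, {"wx": 0, "wy": 0, "wz": 0, "x": -6, "y": -35.7, "z": 0, "gripper": 0}, {"wx": 0, "wy": 0, "wz": 0, "x": -6, "y": -35.7, "z": 0, "gripper": 0}, {"wx": 0, "wy": 0, "wz": 0, "x": -6, "y": -35.7, "z": 0, "gripper": 0}, {"wx": 0, "wy": 0, "wz": 0, "x": -6, "y": -35.7, "z": 0, "gripper": 0}, {"wx": 0, "wy": 0, "wz": 0, "x": 0, "y": 0, "z": 0, "gripper": 0}]'

```text
t: 11.38
tool_pos: [513.6, 290.6, 211.1]
orientation: [-3.141, -0.001, -0.052]
wrist_force: [0.4, -0.1, 0.0]
gripper_width: 0.356
grip_force: 59.5
```

arm_command --moves '[{"wx": 0, "wy": 0, "wz": 0, "x": 0, "y": 0, "z": 30, "gripper": 0}, {"wx": 0, "wy": 0, "wz": 0, "x": 0, "y": 0, "z": 30, "gripper": 0}, {"wx": 0, "wy": 0, "wz": 0, "x": 0, "y": 0, "z": 18, "gripper": 0}, {"wx": 0, "wy": 0, "wz": 0, "x": 0, "y": 0, "z": 0, "gripper": 0}, {"wx": 0, "wy": 0, "wz": 0, "x": 0, "y": 0, "z": 0, "gripper": 55}, {"wx": 0, "wy": 0, "wz": 0, "x": 0, "y": 0, "z": 0, "gripper": 55}, {"wx": 0, "wy": 0, "wz": 0, "x": 0, "y": 0, "z": -40, "gripper": 70}, {"wx": 0, "wy": 0, "wz": 0, "x": 0, "y": 0, "z": -40, "gripper": 70}, {"wx": 0, "wy": 0, "wz": 0, "x": 8, "y": 42.2, "z": 0, "gripper": 70}, {"wx": 0, "wy": 0, "wz": 0, "x": 8, "y": 42.2, "z": 0, "gripper": 70}, {"wx": 0, "wy": 0, "wz": 0, "x": 8, "y": 42.2, "z": 0, "gripper": 70}, {"wx": 0, "wy": 0, "wz": 0, "x": 8, "y": 42.2, "z": 0, "gripper": 70}, {"wx": 0, "wy": 0, "wz": 0, "x": 8, "y": 42.2, "z": 0, "gripper": 70}, {"wx": 0, "wy": 0, "wz": 0, "x": 8, "y": 42.2, "z": 0, "gripper": 70}, {"wx": 0, "wy": 0, "wz": 0, "x": 8, "y": 42.2, "z": 0, "gripper": 70}, {"wx": 0, "wy": 0, "wz": 0, "x": 8, "y": 42.2, "z": 0, "gripper": 70}, {"wx": 0, "wy": 0, "wz": 0, "x": 7, "y": 42.2, "z": 0, "gripper": 70}, {"wx": 0, "wy": 0, "wz": 0, "x": 7, "y": 42.2, "z": 0, "gripper": 70}, {"wx": 0, "wy": 0, "wz": 0, "x": 0, "y": 0, "z": 0, "gripper": 70}, {"wx": 0, "wy": 0, "wz": 0, "x": 0, "y": 0, "z": 0, "gripper": 70}]'

```text
t: 13.88
tool_pos: [568.6, -136.9, 212.9]
orientation: [-3.141, -0.001, -0.056]
wrist_force: [0.3, 0.8, -1.6]
gripper_width: 0.701
grip_force: 0.0
```

Run:
```python
from h import *
s=snap('wrist'); bushes(s); t=snap('top','t3.png'); bushes(t,50); cv2.imwrite('pics/c3.png',cv2.resize(t['pixels'][150:275,190:490],None,fx=2.6,fy=2.6,interpolation=cv2.INTER_CUBIC))
delta([[569.5,-136.2,210],[569.5,-136.2,28]])
```

```text
bush [449. 106.] 1187 [ 632.  -253.8] 16.1 [ 632.5 -251.9   57.7]
bush [321. 181.] 914 [ 570.1 -135.5] 16.0 [ 571.5 -135.7   57.6]
bush [486. 187.] 1052 [ 555.1 -293.7] 16.1 [ 557.  -291.3   57.6]
tcp [ 568.4 -136.   212.7] rpy [-3.141 -0.    -0.054] w 0.695 F [-1.   0.1 -0.4] t 14.0
[ 569.5 -136.2  210. ] -> [1.1 0.1 2.7]
[ 569.5 -136.2   28. ] -> [-0.00e+00  1.00e-01  1.82e+02]
```

View pics/c3.png

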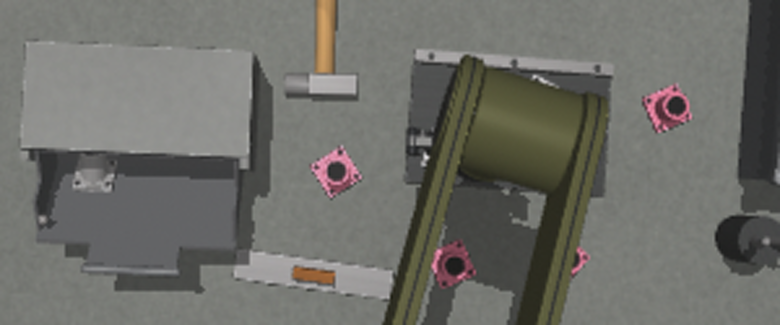

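The first bush is in the open bin at crop pixel (95,175). Next is the bush at (569.5,-136).

arm_command --moves '[{"wx": 0, "wy": 0, "wz": 0, "x": 1, "y": 0, "z": 45, "gripper": 70}, {"wx": 0, "wy": 0, "wz": 0, "x": 0, "y": 0, "z": 45, "gripper": 70}, {"wx": 0, "wy": 0, "wz": 0, "x": 0, "y": 0, "z": 45, "gripper": 70}, {"wx": 0, "wy": 0, "wz": 0, "x": 0, "y": 0, "z": 30, "gripper": 70}, {"wx": 0, "wy": 0, "wz": 0, "x": 0, "y": 0, "z": 20, "gripper": 70}, {"wx": 0, "wy": 0, "wz": 0, "x": 0, "y": 0, "z": 0, "gripper": 70}, {"wx": 0, "wy": 0, "wz": 0, "x": 0, "y": 0, "z": 0, "gripper": 0}, {"wx": 0, "wy": 0, "wz": 0, "x": 0, "y": 0, "z": 0, "gripper": 0}, {"wx": 0, "wy": 0, "wz": 0, "x": 0, "y": 0, "z": 0, "gripper": 0}, {"wx": 0, "wy": 0, "wz": 0, "x": 0, "y": 0, "z": 0, "gripper": 0}, {"wx": 0, "wy": 0, "wz": 0, "x": 0, "y": 0, "z": -15, "gripper": 0}, {"wx": 0, "wy": 0, "wz": 0, "x": 0, "y": 0, "z": -35, "gripper": 0}, {"wx": 0, "wy": 0, "wz": 0, "x": 0, "y": 0, "z": -45, "gripper": 0}, {"wx": 0, "wy": 0, "wz": 0, "x": 0, "y": 0, "z": -45, "gripper": 0}, {"wx": 0, "wy": 0, "wz": 0, "x": 0, "y": 0, "z": -42, "gripper": 0}, {"wx": 0, "wy": 0, "wz": 0, "x": 0, "y": 0, "z": 0, "gripper": 0}]'

```text
t: 15.98
tool_pos: [572.0, -138.1, 214.4]
orientation: [3.139, -0.009, -0.055]
wrist_force: [0.4, 0.1, 0.0]
gripper_width: 0.357
grip_force: 59.3
```

arm_command --moves '[{"wx": 0, "wy": 0, "wz": 0, "x": -7, "y": -34.8, "z": 0, "gripper": 0}, {"wx": 0, "wy": 0, "wz": 0, "x": -7, "y": -34.8, "z": 0, "gripper": 0}, {"wx": 0, "wy": 0, "wz": 0, "x": -7, "y": -34.8, "z": 0, "gripper": 0}, {"wx": 0, "wy": 0, "wz": 0, "x": -7, "y": -34.8, "z": 0, "gripper": 0}, {"wx": 0, "wy": 0, "wz": 0, "x": -7, "y": -34.8, "z": 0, "gripper": 0}, {"wx": 0, "wy": 0, "wz": 0, "x": -7, "y": -34.8, "z": 0, "gripper": 0}, {"wx": 0, "wy": 0, "wz": 0, "x": -7, "y": -34.8, "z": 0, "gripper": 0}, {"wx": 0, "wy": 0, "wz": 0, "x": -8, "y": -34.8, "z": 0, "gripper": 0}, {"wx": 0, "wy": 0, "wz": 0, "x": -8, "y": -34.8, "z": 0, "gripper": 0}, {"wx": 0, "wy": 0, "wz": 0, "x": -8, "y": -34.8, "z": 0, "gripper": 0}, {"wx": 0, "wy": 0, "wz": 0, "x": -8, "y": -34.8, "z": 0, "gripper": 0}, {"wx": 0, "wy": 0, "wz": 0, "x": 0, "y": 0, "z": 0, "gripper": 0}]'

```text
t: 17.48
tool_pos: [508.5, 251.2, 208.3]
orientation: [3.141, 0.002, -0.052]
wrist_force: [0.6, -0.4, -0.6]
gripper_width: 0.358
grip_force: 59.6
```

arm_command --moves '[{"wx": 0, "wy": 0, "wz": 0, "x": 4, "y": 10, "z": 30, "gripper": 0}, {"wx": 0, "wy": 0, "wz": 0, "x": 0, "y": 0, "z": 30, "gripper": 0}, {"wx": 0, "wy": 0, "wz": 0, "x": 0, "y": 0, "z": 18, "gripper": 0}, {"wx": 0, "wy": 0, "wz": 0, "x": 0, "y": 0, "z": 0, "gripper": 0}, {"wx": 0, "wy": 0, "wz": 0, "x": 0, "y": 0, "z": 0, "gripper": 55}, {"wx": 0, "wy": 0, "wz": 0, "x": 0, "y": 0, "z": 0, "gripper": 55}, {"wx": 0, "wy": 0, "wz": 0, "x": 0, "y": 0, "z": -40, "gripper": 70}, {"wx": 0, "wy": 0, "wz": 0, "x": 0, "y": 0, "z": -40, "gripper": 70}, {"wx": 0, "wy": 0, "wz": 0, "x": 7, "y": 53.6, "z": 0, "gripper": 70}, {"wx": 0, "wy": 0, "wz": 0, "x": 7, "y": 53.6, "z": 0, "gripper": 70}, {"wx": 0, "wy": 0, "wz": 0, "x": 7, "y": 53.6, "z": 0, "gripper": 70}, {"wx": 0, "wy": 0, "wz": 0, "x": 7, "y": 53.6, "z": 0, "gripper": 70}, {"wx": 0, "wy": 0, "wz": 0, "x": 7, "y": 53.6, "z": 0, "gripper": 70}, {"wx": 0, "wy": 0, "wz": 0, "x": 7, "y": 53.6, "z": 0, "gripper": 70}, {"wx": 0, "wy": 0, "wz": 0, "x": 7, "y": 53.6, "z": 0, "gripper": 70}, {"wx": 0, "wy": 0, "wz": 0, "x": 7, "y": 53.6, "z": 0, "gripper": 70}, {"wx": 0, "wy": 0, "wz": 0, "x": 7, "y": 53.6, "z": 0, "gripper": 70}, {"wx": 0, "wy": 0, "wz": 0, "x": 7, "y": 53.6, "z": 0, "gripper": 70}, {"wx": 0, "wy": 0, "wz": 0, "x": 0, "y": 0, "z": 0, "gripper": 70}, {"wx": 0, "wy": 0, "wz": 0, "x": 0, "y": 0, "z": 0, "gripper": 70}]'

```text
t: 19.98
tool_pos: [553.4, -299.5, 211.7]
orientation: [-3.141, -0.0, -0.056]
wrist_force: [0.2, -0.4, 0.2]
gripper_width: 0.7
grip_force: 0.0
```

Run:
```python
from h import *
s=snap('wrist'); bushes(s); t=snap('top','t4.png'); w=cloud(t)
m=(w[...,2]>40)&(w[...,2]<115)&(abs(w[...,0]-510)<60)&(abs(w[...,1]-217)<105)
hsv=cv2.cvtColor(t['pixels'],cv2.COLOR_BGR2HSV); b=m&(hsv[...,2]>125); n,l,st,c=cv2.connectedComponentsWithStats(b.astype(np.uint8)); print([(c[i].round().tolist(),st[i,4],np.nanmedian(w[l==i],0).round().tolist()) for i in range(1,n) if st[i,4]>5])
delta([[554,-293.7,210],[554,-293.7,28]])
```

```text
bush [267.  99.] 1110 [ 631.7 -254.1] 15.9 [ 632.1 -254.9   57.7]
bush [317. 181.] 921 [ 555.2 -294.2] 15.9 [ 556.7 -294.3   57.7]
[([225.0, 219.0], np.int32(95), [538.0, 278.0, 60.0]), ([244.0, 220.0], np.int32(89), [534.0, 220.0, 61.0])]
tcp [ 553.5 -298.3  211.7] rpy [-3.141 -0.    -0.054] w 0.703 F [-0.6  0.3 -0.1] t 20.1
[ 554.  -293.7  210. ] -> [ 0.2 -4.6  1.7]
[ 554.  -293.7   28. ] -> [-0.00e+00  1.00e-01  1.82e+02]
```

Two are in the bin. On to the third, at about (554.5,-294).

arm_command --moves '[{"wx": 0, "wy": 0, "wz": 0, "x": 1, "y": -4.6, "z": 45, "gripper": 70}, {"wx": 0, "wy": 0, "wz": 0, "x": 0, "y": 0, "z": 45, "gripper": 70}, {"wx": 0, "wy": 0, "wz": 0, "x": 0, "y": 0, "z": 45, "gripper": 70}, {"wx": 0, "wy": 0, "wz": 0, "x": 0, "y": 0, "z": 30, "gripper": 70}, {"wx": 0, "wy": 0, "wz": 0, "x": 0, "y": 0, "z": 19, "gripper": 70}, {"wx": 0, "wy": 0, "wz": 0, "x": 0, "y": 0, "z": 0, "gripper": 70}, {"wx": 0, "wy": 0, "wz": 0, "x": 0, "y": 0, "z": 0, "gripper": 0}, {"wx": 0, "wy": 0, "wz": 0, "x": 0, "y": 0, "z": 0, "gripper": 0}, {"wx": 0, "wy": 0, "wz": 0, "x": 0, "y": 0, "z": 0, "gripper": 0}, {"wx": 0, "wy": 0, "wz": 0, "x": 0, "y": 0, "z": 0, "gripper": 0}, {"wx": 0, "wy": 0, "wz": 0, "x": 0, "y": 0, "z": -15, "gripper": 0}, {"wx": 0, "wy": 0, "wz": 0, "x": 0, "y": 0, "z": -35, "gripper": 0}, {"wx": 0, "wy": 0, "wz": 0, "x": 0, "y": 0, "z": -45, "gripper": 0}, {"wx": 0, "wy": 0, "wz": 0, "x": 0, "y": 0, "z": -45, "gripper": 0}, {"wx": 0, "wy": 0, "wz": 0, "x": 0, "y": 0, "z": -42, "gripper": 0}, {"wx": 0, "wy": 0, "wz": 0, "x": 0, "y": 0, "z": 0, "gripper": 0}]'

```text
t: 22.08
tool_pos: [557.1, -296.8, 214.8]
orientation: [3.137, -0.008, -0.055]
wrist_force: [0.2, 0.3, -0.9]
gripper_width: 0.359
grip_force: 59.3
```

arm_command --moves '[{"wx": 0, "wy": 0, "wz": 0, "x": -5, "y": -34.6, "z": 0, "gripper": 0}, {"wx": 0, "wy": 0, "wz": 0, "x": -5, "y": -34.6, "z": 0, "gripper": 0}, {"wx": 0, "wy": 0, "wz": 0, "x": -5, "y": -34.6, "z": 0, "gripper": 0}, {"wx": 0, "wy": 0, "wz": 0, "x": -5, "y": -34.6, "z": 0, "gripper": 0}, {"wx": 0, "wy": 0, "wz": 0, "x": -5, "y": -34.6, "z": 0, "gripper": 0}, {"wx": 0, "wy": 0, "wz": 0, "x": -5, "y": -34.6, "z": 0, "gripper": 0}, {"wx": 0, "wy": 0, "wz": 0, "x": -5, "y": -34.6, "z": 0, "gripper": 0}, {"wx": 0, "wy": 0, "wz": 0, "x": -5, "y": -34.6, "z": 0, "gripper": 0}, {"wx": 0, "wy": 0, "wz": 0, "x": -5, "y": -34.6, "z": 0, "gripper": 0}, {"wx": 0, "wy": 0, "wz": 0, "x": -5, "y": -34.6, "z": 0, "gripper": 0}, {"wx": 0, "wy": 0, "wz": 0, "x": -5, "y": -34.6, "z": 0, "gripper": 0}, {"wx": 0, "wy": 0, "wz": 0, "x": -5, "y": -34.6, "z": 0, "gripper": 0}, {"wx": 0, "wy": 0, "wz": 0, "x": -6, "y": -34.6, "z": 0, "gripper": 0}, {"wx": 0, "wy": 0, "wz": 0, "x": -6, "y": -34.6, "z": 0, "gripper": 0}, {"wx": 0, "wy": 0, "wz": 0, "x": 0, "y": 0, "z": 0, "gripper": 0}, {"wx": 0, "wy": 0, "wz": 0, "x": 0, "y": 0, "z": 0, "gripper": 0}]'

```text
t: 24.08
tool_pos: [509.0, 191.8, 208.6]
orientation: [3.14, 0.001, -0.055]
wrist_force: [-0.8, 0.2, -0.6]
gripper_width: 0.359
grip_force: 59.5
```

arm_command --moves '[{"wx": 0, "wy": 0, "wz": 0, "x": 0, "y": 22, "z": 10, "gripper": 0}, {"wx": 0, "wy": 0, "wz": 0, "x": 0, "y": 21, "z": 30, "gripper": 0}, {"wx": 0, "wy": 0, "wz": 0, "x": 0, "y": 0, "z": 30, "gripper": 0}, {"wx": 0, "wy": 0, "wz": 0, "x": 0, "y": 0, "z": 8, "gripper": 0}, {"wx": 0, "wy": 0, "wz": 0, "x": 0, "y": 0, "z": 0, "gripper": 0}, {"wx": 0, "wy": 0, "wz": 0, "x": 0, "y": 0, "z": 0, "gripper": 55}, {"wx": 0, "wy": 0, "wz": 0, "x": 0, "y": 0, "z": 0, "gripper": 55}, {"wx": 0, "wy": 0, "wz": 0, "x": 0, "y": 0, "z": -40, "gripper": 70}, {"wx": 0, "wy": 0, "wz": 0, "x": 0, "y": 0, "z": -40, "gripper": 70}, {"wx": 0, "wy": 0, "wz": 0, "x": 18, "y": 50, "z": 0, "gripper": 70}, {"wx": 0, "wy": 0, "wz": 0, "x": 18, "y": 50, "z": 0, "gripper": 70}, {"wx": 0, "wy": 0, "wz": 0, "x": 18, "y": 50, "z": 0, "gripper": 70}, {"wx": 0, "wy": 0, "wz": 0, "x": 18, "y": 50, "z": 0, "gripper": 70}, {"wx": 0, "wy": 0, "wz": 0, "x": 18, "y": 50, "z": 0, "gripper": 70}, {"wx": 0, "wy": 0, "wz": 0, "x": 18, "y": 50, "z": 0, "gripper": 70}, {"wx": 0, "wy": 0, "wz": 0, "x": 18, "y": 50, "z": 0, "gripper": 70}, {"wx": 0, "wy": 0, "wz": 0, "x": 18, "y": 50, "z": 0, "gripper": 70}, {"wx": 0, "wy": 0, "wz": 0, "x": 0, "y": 0, "z": 0, "gripper": 70}, {"wx": 0, "wy": 0, "wz": 0, "x": 0, "y": 0, "z": 0, "gripper": 70}]'

```text
t: 26.45
tool_pos: [628.8, -257.3, 211.4]
orientation: [-3.141, 0.0, -0.056]
wrist_force: [-0.5, 0.3, 0.3]
gripper_width: 0.7
grip_force: 0.0
```

Run:
```python
from h import *
s=snap('wrist'); bushes(s); t=snap('top','t5.png'); w=cloud(t)
m=(w[...,2]>40)&(w[...,2]<115)&(abs(w[...,0]-510)<60)&(abs(w[...,1]-217)<105)
hsv=cv2.cvtColor(t['pixels'],cv2.COLOR_BGR2HSV); b=m&(hsv[...,2]>125); n,l,st,c=cv2.connectedComponentsWithStats(b.astype(np.uint8)); print([(c[i].round().tolist(),st[i,4],np.nanmedian(w[l==i],0).round().tolist()) for i in range(1,n) if st[i,4]>5])
delta([[631,-254.2,210],[631,-254.2,28]])
```

```text
bush [319. 179.] 923 [ 632.1 -254.1] 15.9 [ 633.4 -254.3   57.6]
[([225.0, 219.0], np.int32(98), [538.0, 277.0, 60.0]), ([244.0, 220.0], np.int32(92), [534.0, 220.0, 61.0]), ([270.0, 221.0], np.int32(102), [530.0, 141.0, 60.0])]
tcp [ 628.8 -256.3  211.6] rpy [-3.141  0.    -0.054] w 0.704 F [ 0.5  0.3 -0.1] t 26.6
[ 631.  -254.2  210. ] -> [ 2.1 -2.2  1.6]
[ 631.  -254.2   28. ] -> [0.00e+00 1.00e-01 1.82e+02]
```

arm_command --moves '[{"wx": 0, "wy": 0, "wz": 0, "x": 2.5, "y": -2, "z": 45, "gripper": 70}, {"wx": 0, "wy": 0, "wz": 0, "x": 0, "y": 0, "z": 45, "gripper": 70}, {"wx": 0, "wy": 0, "wz": 0, "x": 0, "y": 0, "z": 45, "gripper": 70}, {"wx": 0, "wy": 0, "wz": 0, "x": 0, "y": 0, "z": 30, "gripper": 70}, {"wx": 0, "wy": 0, "wz": 0, "x": 0, "y": 0, "z": 19, "gripper": 70}, {"wx": 0, "wy": 0, "wz": 0, "x": 0, "y": 0, "z": 0, "gripper": 70}, {"wx": 0, "wy": 0, "wz": 0, "x": 0, "y": 0, "z": 0, "gripper": 0}, {"wx": 0, "wy": 0, "wz": 0, "x": 0, "y": 0, "z": 0, "gripper": 0}, {"wx": 0, "wy": 0, "wz": 0, "x": 0, "y": 0, "z": 0, "gripper": 0}, {"wx": 0, "wy": 0, "wz": 0, "x": 0, "y": 0, "z": 0, "gripper": 0}, {"wx": 0, "wy": 0, "wz": 0, "x": 0, "y": 0, "z": -15, "gripper": 0}, {"wx": 0, "wy": 0, "wz": 0, "x": 0, "y": 0, "z": -35, "gripper": 0}, {"wx": 0, "wy": 0, "wz": 0, "x": 0, "y": 0, "z": -45, "gripper": 0}, {"wx": 0, "wy": 0, "wz": 0, "x": 0, "y": 0, "z": -45, "gripper": 0}, {"wx": 0, "wy": 0, "wz": 0, "x": 0, "y": 0, "z": -42, "gripper": 0}, {"wx": 0, "wy": 0, "wz": 0, "x": 0, "y": 0, "z": 0, "gripper": 0}]'

```text
t: 28.55
tool_pos: [634.0, -257.3, 215.2]
orientation: [3.138, -0.009, -0.055]
wrist_force: [0.7, -0.3, -1.2]
gripper_width: 0.353
grip_force: 59.3
```

arm_command --moves '[{"wx": 0, "wy": 0, "wz": 0, "x": -11, "y": -32.6, "z": 0, "gripper": 0}, {"wx": 0, "wy": 0, "wz": 0, "x": -11, "y": -32.6, "z": 0, "gripper": 0}, {"wx": 0, "wy": 0, "wz": 0, "x": -11, "y": -32.6, "z": 0, "gripper": 0}, {"wx": 0, "wy": 0, "wz": 0, "x": -11, "y": -32.6, "z": 0, "gripper": 0}, {"wx": 0, "wy": 0, "wz": 0, "x": -11, "y": -32.6, "z": 0, "gripper": 0}, {"wx": 0, "wy": 0, "wz": 0, "x": -11, "y": -32.6, "z": 0, "gripper": 0}, {"wx": 0, "wy": 0, "wz": 0, "x": -11, "y": -32.6, "z": 0, "gripper": 0}, {"wx": 0, "wy": 0, "wz": 0, "x": -11, "y": -32.6, "z": 0, "gripper": 0}, {"wx": 0, "wy": 0, "wz": 0, "x": -11, "y": -32.6, "z": 0, "gripper": 0}, {"wx": 0, "wy": 0, "wz": 0, "x": -11, "y": -32.6, "z": 0, "gripper": 0}, {"wx": 0, "wy": 0, "wz": 0, "x": -12, "y": -32.6, "z": 0, "gripper": 0}, {"wx": 0, "wy": 0, "wz": 0, "x": -12, "y": -32.6, "z": 0, "gripper": 0}, {"wx": 0, "wy": 0, "wz": 0, "x": -12, "y": -32.6, "z": 0, "gripper": 0}, {"wx": 0, "wy": 0, "wz": 0, "x": 0, "y": 0, "z": 0, "gripper": 0}, {"wx": 0, "wy": 0, "wz": 0, "x": 0, "y": 0, "z": 0, "gripper": 0}]'

```text
t: 30.42
tool_pos: [508.8, 174.8, 208.7]
orientation: [3.141, 0.001, -0.055]
wrist_force: [0.2, -0.0, -0.1]
gripper_width: 0.356
grip_force: 59.5
```

arm_command --moves '[{"wx": 0, "wy": 0, "wz": 0, "x": 0, "y": -5, "z": 30, "gripper": 0}, {"wx": 0, "wy": 0, "wz": 0, "x": 0, "y": 0, "z": 30, "gripper": 0}, {"wx": 0, "wy": 0, "wz": 0, "x": 0, "y": 0, "z": 15, "gripper": 0}, {"wx": 0, "wy": 0, "wz": 0, "x": 0, "y": 0, "z": 0, "gripper": 0}, {"wx": 0, "wy": 0, "wz": 0, "x": 0, "y": 0, "z": 0, "gripper": 55}, {"wx": 0, "wy": 0, "wz": 0, "x": 0, "y": 0, "z": 0, "gripper": 55}, {"wx": 0, "wy": 0, "wz": 0, "x": 0, "y": 0, "z": -40, "gripper": 55}, {"wx": 0, "wy": 0, "wz": 0, "x": 0, "y": 0, "z": -50, "gripper": 0}, {"wx": 0, "wy": 0, "wz": 0, "x": -30, "y": -10, "z": -30, "gripper": 0}, {"wx": 0, "wy": 0, "wz": 0, "x": -40, "y": -15, "z": 0, "gripper": 0}, {"wx": 0, "wy": 0, "wz": 0, "x": -35, "y": -15, "z": 0, "gripper": 0}, {"wx": 0, "wy": 0, "wz": 0, "x": 0, "y": 0, "z": 0, "gripper": 0}, {"wx": 0, "wy": 0, "wz": 0, "x": 0, "y": 0, "z": 0, "gripper": 0}]'

```text
t: 32.05
tool_pos: [407.6, 226.2, 255.2]
orientation: [-3.141, -0.002, -0.055]
wrist_force: [0.4, -0.5, 1.4]
gripper_width: 0.0
grip_force: 0.0
```

Run:
```python
from h import *
s=snap('wrist','w6.png'); w=cloud(s); t=snap('top','t6.png')
bushes(t); a=cv2.resize(t['pixels'][150:275,190:490],None,fx=2,fy=2,interpolation=cv2.INTER_CUBIC)
cv2.imwrite('pics/c6.png',np.vstack([cv2.resize(s['pixels'],(480,300)),np.pad(a[:,:],((0,0),(0,0),(0,0)))[:, :480]]))
m=(w[...,2]>128)&(w[...,0]<460)&(w[...,0]>420)&(abs(w[...,1]-217)<60); p=w[m]; print('lip',m.sum(),p.min(0),p.max(0),np.median(p,0)); delta([])
```

```text
lip 17754 [420.0012012  169.75275064 128.00293572] [455.44057276 276.99957603 349.52317013] [423.50836896 235.73794784 329.63971408]
tcp [408.  225.9 254.7] rpy [-3.141e+00 -1.000e-03 -5.600e-02] w 0.005 F [-0.2 -0.1 -0.4] t 32.1
```

View pics/c6.png

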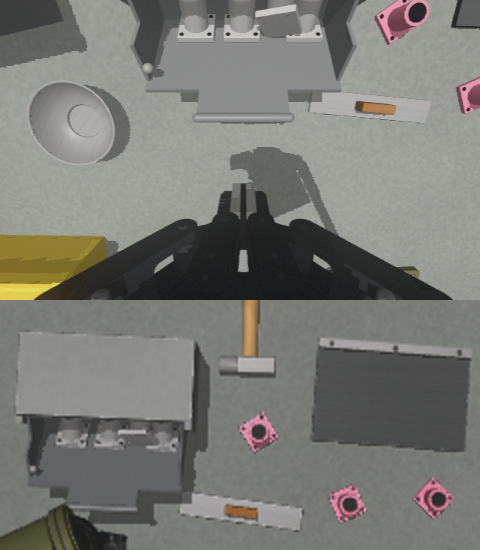

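All four bushes are in the bin (wrist crop (195,15), (240,15), (280,20), (300,20)) and the plate is clear. Next I'll push the lip from the front.

arm_command --moves '[{"wx": 0, "wy": 0, "wz": 0, "x": 0, "y": 2, "z": 45, "gripper": 0}, {"wx": 0, "wy": 0, "wz": 0, "x": 0, "y": 0, "z": 45, "gripper": 0}, {"wx": 0, "wy": 0, "wz": 0, "x": 0, "y": 0, "z": 45, "gripper": 0}, {"wx": 0, "wy": 0, "wz": 0, "x": 8, "y": 0, "z": 0, "gripper": 0}, {"wx": 0, "wy": 0, "wz": 0, "x": 8, "y": 0, "z": 0, "gripper": 0}, {"wx": 0, "wy": 0, "wz": 0, "x": 6.5, "y": 0, "z": -5, "gripper": 0}, {"wx": 0, "wy": 0, "wz": 0, "x": 6.5, "y": 0, "z": -5, "gripper": 0}, {"wx": 0, "wy": 0, "wz": 0, "x": 6.5, "y": 0, "z": -5, "gripper": 0}, {"wx": 0, "wy": 0, "wz": 0, "x": 6.5, "y": 0, "z": -5, "gripper": 0}, {"wx": 0, "wy": 0, "wz": 0, "x": 7, "y": 0, "z": -4, "gripper": 0}, {"wx": 0, "wy": 0, "wz": 0, "x": 7, "y": 0, "z": -4, "gripper": 0}, {"wx": 0, "wy": 0, "wz": 0, "x": 7, "y": 0, "z": -4, "gripper": 0}, {"wx": 0, "wy": 0, "wz": 0, "x": 8, "y": 0, "z": -3, "gripper": 0}, {"wx": 0, "wy": 0, "wz": 0, "x": 8, "y": 0, "z": -3, "gripper": 0}, {"wx": 0, "wy": 0, "wz": 0, "x": 8, "y": 0, "z": -2, "gripper": 0}, {"wx": 0, "wy": 0, "wz": 0, "x": 8, "y": 0, "z": -2, "gripper": 0}, {"wx": 0, "wy": 0, "wz": 0, "x": 8, "y": 0, "z": -2, "gripper": 0}, {"wx": 0, "wy": 0, "wz": 0, "x": 0, "y": 0, "z": 0, "gripper": 0}]'

```text
t: 34.4
tool_pos: [510.8, 218.3, 163.5]
orientation: [-3.141, -0.001, -0.056]
wrist_force: [0.6, 0.3, 0.2]
gripper_width: -0.003
grip_force: 0.0
```

arm_command --moves '[{"wx": 0, "wy": 0, "wz": 0, "x": 8, "y": 0, "z": -1, "gripper": 0}, {"wx": 0, "wy": 0, "wz": 0, "x": 8, "y": 0, "z": -1, "gripper": 0}, {"wx": 0, "wy": 0, "wz": 0, "x": 6, "y": 0, "z": 0, "gripper": 0}, {"wx": 0, "wy": 0, "wz": 0, "x": 6, "y": 0, "z": 0, "gripper": 0}]'

```text
t: 34.9
tool_pos: [538.4, 216.8, 165.4]
orientation: [-3.142, -0.001, -0.055]
wrist_force: [-0.2, 0.7, -0.3]
gripper_width: 0.002
grip_force: 0.0
```

arm_command --moves '[{"wx": 0, "wy": 0, "wz": 0, "x": 4, "y": 0, "z": 0, "gripper": 0}, {"wx": 0, "wy": 0, "wz": 0, "x": 3, "y": 0, "z": 0, "gripper": 0}, {"wx": 0, "wy": 0, "wz": 0, "x": 0, "y": 0, "z": 0, "gripper": 0}]'

```text
t: 35.28
tool_pos: [542.7, 216.5, 165.2]
orientation: [3.142, 0.004, -0.055]
wrist_force: [-5.7, 1.1, 2.8]
gripper_width: -0.003
grip_force: 2.8
```

arm_command --moves '[{"wx": 0, "wy": 0, "wz": 0, "x": 3, "y": 0, "z": 0, "gripper": 0}, {"wx": 0, "wy": 0, "wz": 0, "x": 2, "y": 0, "z": 0, "gripper": 0}, {"wx": 0, "wy": 0, "wz": 0, "x": 0, "y": 0, "z": 0, "gripper": 0}]'

```text
t: 35.65
tool_pos: [542.9, 216.5, 165.1]
orientation: [3.141, 0.012, -0.055]
wrist_force: [-15.0, 1.3, 10.9]
gripper_width: 0.002
grip_force: 7.9
```

Run:
```python
from h import *
delta([]); t=snap('scene'); w=cloud(t); z=w[...,2]; m=(z>172)&(z<196)&(abs(w[...,0]-560)<40)&(abs(w[...,1]-217)<70)&((w[...,1]>236)|(w[...,1]<190)); p=w[m]; print('lip',m.sum(),p.min(0),p.max(0),np.median(p,0))
```

```text
tcp [542.9 216.5 165.1] rpy [ 3.141  0.012 -0.055] w 0.002 F [-15.    1.3  10.9] t 35.6
lip 26 [549.05349564 162.24896126 172.18803096] [559.0777093  189.81233748 191.01835849] [553.65303346 172.42670853 187.0595483 ]
```

arm_command --moves '[{"wx": 0, "wy": 0, "wz": 0, "x": -15, "y": 0, "z": 0, "gripper": 0}, {"wx": 0, "wy": 0, "wz": 0, "x": -40, "y": 0, "z": -10, "gripper": 0}, {"wx": 0, "wy": 0, "wz": 0, "x": -40, "y": 10, "z": -40, "gripper": 0}, {"wx": 0, "wy": 0, "wz": 0, "x": -10, "y": 50, "z": -30, "gripper": 0}, {"wx": 0, "wy": 0, "wz": 0, "x": -8, "y": 50, "z": 0, "gripper": 40}, {"wx": 0, "wy": 0, "wz": 0, "x": 0, "y": 45, "z": 0, "gripper": 40}, {"wx": 0, "wy": 0, "wz": 0, "x": 0, "y": 0, "z": 0, "gripper": 40}, {"wx": 0, "wy": 0, "wz": 0, "x": 0, "y": 0, "z": 0, "gripper": 40}]'

```text
t: 36.7
tool_pos: [428.7, 67.7, 245.5]
orientation: [-3.141, -0.001, -0.056]
wrist_force: [-0.1, 0.6, 0.3]
gripper_width: 0.398
grip_force: 0.0
```

Run:
```python
from h import *
s=snap('wrist','w7.png'); w=cloud(s); z=w[...,2]; t=snap('top','t7.png'); wt=cloud(t)
for n,ww in (('w',w),('t',wt)):
    m=(ww[...,2]>178)&(ww[...,2]<198)&(abs(ww[...,0]-560)<40)&(abs(ww[...,1]-217)<70); p=ww[m]; print('lip',n,m.sum(),p.min(0) if len(p) else'',p.max(0) if len(p) else '')
for n,ww in (('w',w),('t',wt)):
    X,Y,Z=ww[...,0],ww[...,1],ww[...,2]
    for nm,a,b in (('bar',4,14),('grip',28,42)):
        m=(Z>a)&(Z<b)&(abs(X-424)<70)&(abs(Y-22)<115); k,l,st,c=cv2.connectedComponentsWithStats(m.astype(np.uint8)); i=1+st[1:,4].argmax(); rc=cv2.minAreaRect(ww[l==i][:,:2].astype(np.float32)); print(n,nm,c[i].round(),st[i,4],rc)
delta([])
```

```text
lip w 2837 [550.03616723 162.2094166  182.10016823] [563.19698395 240.37792881 191.65213013]
lip t 135 [549.06858678 162.25000613 182.01777771] [564.13160992 269.97656615 195.39685594]
w bar [359. 166.] 4105 ((425.50439453125, 23.347999572753906), (190.001953125, 36.31884765625), 81.49632263183594)
w grip [363. 172.] 591 ((425.5142517089844, 23.60501480102539), (49.55857849121094, 14.509062767028809), 81.46076202392578)
t bar [329. 257.] 229 ((413.7846374511719, -31.351177215576172), (81.17916107177734, 45.279266357421875), 77.2243423461914)
t grip [318. 256.] 7 ((420.28509521484375, -0.8102455139160156), (3.15706205368042, 9.66051959991455), 89.77118682861328)
tcp [428.6  68.3 245.3] rpy [-3.141 -0.    -0.054] w 0.4 F [-0.3 -0.5  0.3] t 36.8
```

View pics/w7.png

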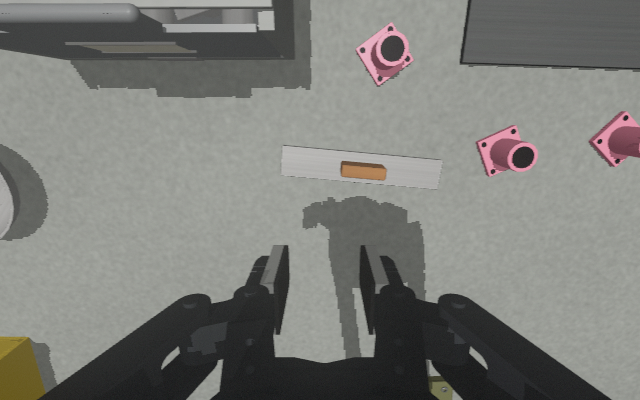

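Run:
```python
from h import *
s=snap('scene'); c=lambda i:cv2.resize(i[130:270,230:380],None,fx=2.6,fy=2.6,interpolation=cv2.INTER_CUBIC)
cv2.imwrite('pics/c8.png',np.hstack([c(cv2.imread('pics/s0.png')),c(s['pixels'])]))
w=cloud(snap('wrist')); 
for u,v in [(200,10),(200,20),(200,30),(200,45),(150,50),(120,50),(70,35),(270,20),(280,40)]: print(u,v,w[v,u].round())
```

```text
200 10 [584. 167.  70.]
200 20 [586. 182.  26.]
200 30 [552. 144. 147.]
200 45 [553. 164.  92.]
150 50 [554. 216.  72.]
120 50 [556. 243.  71.]
70 35 [557. 241. 133.]
270 20 [555.  96. 152.]
280 40 [549.  95. 113.]
```

View pics/c8.png

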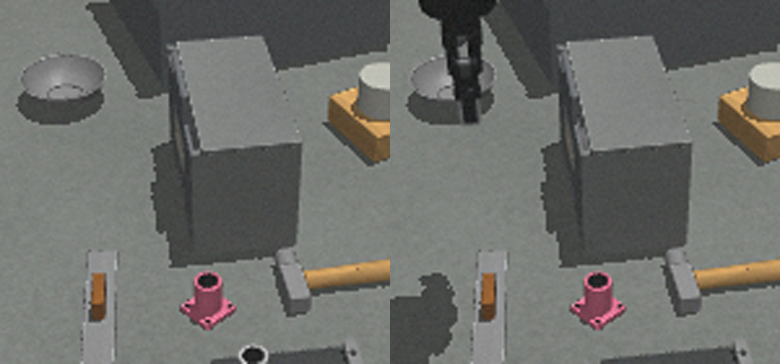

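Before and after look the same, and the wrist ranges put the panel vertical at x≈552–557, so the bin is shut. Next is the straightedge at wrist pixel (360,168): centre (425,23), yaw −8.5°.

arm_command --moves '[{"wx": 0, "wy": 0, "wz": -10.6, "x": 0, "y": 5, "z": 0, "gripper": 40}, {"wx": 0, "wy": 0, "wz": -10.6, "x": 0, "y": 5, "z": 0, "gripper": 40}, {"wx": 0, "wy": 0, "wz": -10.6, "x": 0, "y": 0, "z": 0, "gripper": 40}, {"wx": 0, "wy": 0, "wz": -10.6, "x": 0, "y": 0, "z": 0, "gripper": 40}, {"wx": 0, "wy": 0, "wz": -10.6, "x": 0, "y": 0, "z": 0, "gripper": 40}, {"wx": 0, "wy": 0, "wz": -10.6, "x": 0, "y": 0, "z": 0, "gripper": 40}, {"wx": 0, "wy": 0, "wz": -10.6, "x": 0, "y": 0, "z": 0, "gripper": 40}, {"wx": 0, "wy": 0, "wz": -10.4, "x": 0, "y": 0, "z": 0, "gripper": 40}, {"wx": 0, "wy": 0, "wz": 0, "x": 0, "y": 0, "z": 0, "gripper": 40}, {"wx": 0, "wy": 0, "wz": 0, "x": 0, "y": 0, "z": 0, "gripper": 40}]'

```text
t: 38.15
tool_pos: [428.7, 58.1, 245.2]
orientation: [-3.141, -0.0, 1.419]
wrist_force: [-0.7, -0.0, -0.9]
gripper_width: 0.402
grip_force: 0.0
```

Run:
```python
from h import *
yawrows(1.4219); delta([[425,23,120],[425,23,14]])
```

```text
rot [-0.01 -0.   -0.15]
tcp [428.7  58.1 245.2] rpy [-3.141 -0.     1.419] w 0.402 F [-0.7 -0.  -0.9] t 38.1
[425.  23. 120.] -> [-35.2   1.7 125.2]
[425.  23.  14.] -> [ -0.   0. 106.]
```

arm_command --moves '[{"wx": 0, "wy": 0, "wz": -0.15, "x": -20, "y": 1.5, "z": 40, "gripper": 40}, {"wx": 0, "wy": 0, "wz": 0, "x": -15, "y": 0, "z": 45, "gripper": 40}, {"wx": 0, "wy": 0, "wz": 0, "x": 0, "y": 0, "z": 45, "gripper": 40}, {"wx": 0, "wy": 0, "wz": 0, "x": 0, "y": 0, "z": 45, "gripper": 40}, {"wx": 0, "wy": 0, "wz": 0, "x": 0, "y": 0, "z": 30, "gripper": 40}, {"wx": 0, "wy": 0, "wz": 0, "x": 0, "y": 0, "z": 15, "gripper": 40}, {"wx": 0, "wy": 0, "wz": 0, "x": 0, "y": 0, "z": 11, "gripper": 40}, {"wx": 0, "wy": 0, "wz": 0, "x": 0, "y": 0, "z": 0, "gripper": 40}, {"wx": 0, "wy": 0, "wz": 0, "x": 0, "y": 0, "z": 0, "gripper": 0}, {"wx": 0, "wy": 0, "wz": 0, "x": 0, "y": 0, "z": 0, "gripper": 0}, {"wx": 0, "wy": 0, "wz": 0, "x": 0, "y": 0, "z": 0, "gripper": 0}, {"wx": 0, "wy": 0, "wz": 0, "x": 0, "y": 0, "z": 0, "gripper": 0}]'

```text
t: 39.65
tool_pos: [425.7, 22.8, 15.1]
orientation: [3.14, -0.0, 1.424]
wrist_force: [-0.1, 0.2, 6.6]
gripper_width: 0.149
grip_force: 59.8
```

Run:
```python
from h import *
delta([])
# fence line from earlier wrist views + top
for f in ('w2.npz','t0.npz'):
    s=dict(np.load(f)); w=cloud(s); X,Y,Z=w[...,0],w[...,1],w[...,2]
    m=(Z>14.5)&(Z<26)&(X>645)&(X<690)&(Y<-95)&(Y>-345)
    rc=cv2.minAreaRect(w[m][:,:2].astype(np.float32)); print(f,'fence top',m.sum(),rc)
    # near edge: per 5mm y-bin min x
    p=w[m]; b=np.arange(-330,-110,10); q=np.array([[y+5,np.percentile(p[(p[:,1]>=y)&(p[:,1]<y+10),0],3)] for y in b if ((p[:,1]>=y)&(p[:,1]<y+10)).sum()>3])
    c=np.polyfit(q[:,0],q[:,1],1); print('near edge slope',c, 'x at -220',np.polyval(c,-220))
    m=(Z>5)&(Z<14)&(X>480)&(X<690)&(Y<-80)&(Y>-350)&(cv2.cvtColor(s['pixels'],cv2.COLOR_BGR2HSV)[...,2]<110)
    k,l,st,cc=cv2.connectedComponentsWithStats(m.astype(np.uint8)); i=1+st[1:,4].argmax(); print('plate',st[i,4],cv2.minAreaRect(w[l==i][:,:2].astype(np.float32)))
```

```text
tcp [425.7  22.8  15.1] rpy [ 3.14  -0.     1.424] w 0.149 F [-0.1  0.2  6.6] t 39.6
w2.npz fence top 3857 ((665.5216064453125, -219.75006103515625), (239.9356231689453, 37.789005279541016), 85.06945037841797)
near edge slope [1.01120811e-01 6.89598530e+02] x at -220 667.3519516308957
plate 11135 ((597.4490966796875, -214.68963623046875), (237.9932403564453, 146.6572265625), 85.13636016845703)
t0.npz fence top 365 ((663.2796630859375, -220.40545654296875), (240.50814819335938, 41.60938262939453), 86.5445327758789)
near edge slope [3.57589671e-02 6.63432216e+02] x at -220 655.5652430069526
plate 2067 ((595.012451171875, -214.95526123046875), (241.8411102294922, 148.146240234375), 85.03662872314453)
```

arm_command --moves '[{"wx": 0, "wy": 0, "wz": 0, "x": 0, "y": 0, "z": -15, "gripper": 0}, {"wx": 0, "wy": 0, "wz": 0, "x": 0, "y": 0, "z": -30, "gripper": 0}, {"wx": 0, "wy": 0, "wz": 0, "x": 0, "y": 0, "z": -35, "gripper": 0}, {"wx": 0, "wy": 0, "wz": -3.5, "x": 0, "y": 0, "z": 0, "gripper": 0}, {"wx": 0, "wy": 0, "wz": 0, "x": 0, "y": 0, "z": 0, "gripper": 0}]'

```text
t: 40.28
tool_pos: [424.5, 22.8, 94.5]
orientation: [3.141, 0.0, 1.484]
wrist_force: [0.3, 0.1, -3.0]
gripper_width: 0.149
grip_force: 59.0
```

Run:
```python
from h import *
yawrows(np.radians(85.1)); delta([[637,-218.2,95],[637,-218.2,30]])
```

```text
rot [ 0.01  0.   -0.05]
tcp [424.5  22.8  94.5] rpy [3.141 0.    1.484] w 0.149 F [ 0.3  0.1 -3. ] t 40.3
[ 637.  -218.2   95. ] -> [-221.7  232.5   -0.5]
[ 637.  -218.2   30. ] -> [ 0. -0. 65.]
```

arm_command --moves '[{"wx": 0, "wy": 0, "wz": 0, "x": -22.2, "y": 23.3, "z": 0, "gripper": 0}, {"wx": 0, "wy": 0, "wz": 0, "x": -22.2, "y": 23.3, "z": 0, "gripper": 0}, {"wx": 0, "wy": 0, "wz": 0, "x": -22.2, "y": 23.3, "z": 0, "gripper": 0}, {"wx": 0, "wy": 0, "wz": 0, "x": -22.2, "y": 23.3, "z": 0, "gripper": 0}, {"wx": 0, "wy": 0, "wz": 0, "x": -22.2, "y": 23.3, "z": 0, "gripper": 0}, {"wx": 0, "wy": 0, "wz": 0, "x": -22.2, "y": 23.3, "z": 0, "gripper": 0}, {"wx": 0, "wy": 0, "wz": 0, "x": -22.2, "y": 23.3, "z": 0, "gripper": 0}, {"wx": 0, "wy": 0, "wz": 0, "x": -22.2, "y": 23.3, "z": 0, "gripper": 0}, {"wx": 0, "wy": 0, "wz": 0, "x": -22.2, "y": 23.3, "z": 0, "gripper": 0}, {"wx": 0, "wy": 0, "wz": 0, "x": -22.2, "y": 23.3, "z": 0, "gripper": 0}, {"wx": 0, "wy": 0, "wz": 0, "x": 0, "y": 0, "z": 0, "gripper": 0}, {"wx": 0, "wy": 0, "wz": 0, "x": 0, "y": 0, "z": 30, "gripper": 0}, {"wx": 0, "wy": 0, "wz": 0, "x": 0, "y": 0, "z": 20, "gripper": 0}, {"wx": 0, "wy": 0, "wz": 0, "x": 0, "y": 0, "z": 0, "gripper": 0}]'

```text
t: 42.02
tool_pos: [634.7, -216.6, 41.2]
orientation: [-3.134, -0.003, 1.485]
wrist_force: [0.0, -0.5, -2.5]
gripper_width: 0.151
grip_force: 59.0
```

```bash
cat >> h.py <<'E'
def edges(s):
    """bar/fence rects by height bands in wrist view"""
    w=cloud(s); X,Y,Z=w[...,0],w[...,1],w[...,2]
    m=(X>500)&(X<700)&(Y<-90)&(Y>-350)
    return w,m
E
python3 - <<'E'
from h import *
s=snap('wrist','w9.png'); np.savez('w9.npz',**s); w=cloud(s); t=snap('scene','s9.png'); delta([])
E
```

```text
tcp [ 637.3 -217.7   43.9] rpy [-3.140e+00 -1.000e-03  1.485e+00] w 0.153 F [-0.  -0.2 -2.7] t 42.1
```

View pics/w9.png

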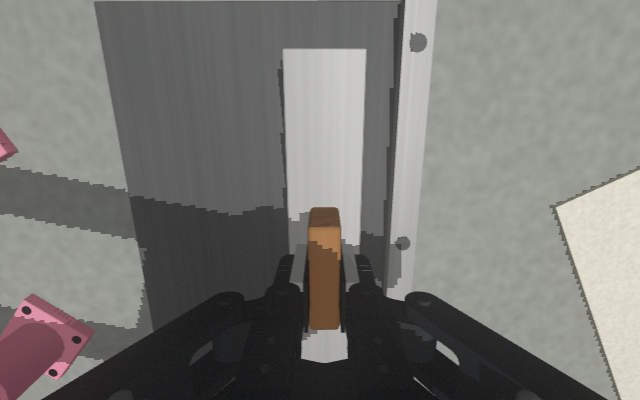

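The bar is at (325,130) and the fence at (410,150). I'll compare their edge directions and the gap.

```bash
cat >> h.py <<'E'
def gap(s,zb):
    w=cloud(s); g=cv2.cvtColor(s['pixels'],cv2.COLOR_BGR2GRAY).astype(float)
    K=cv2.GaussianBlur(g,(1,3),0); L=[];Rr=[];F=[]
    for v in range(60,190,4):
        row=w[v,:,2]; i=np.where((abs(row-zb)<4)&(np.arange(640)>240)&(np.arange(640)<420)&(g[v]>150))[0]
        if len(i)<20: continue
        L.append(ray(s,i[0]-.5,v,zb)); Rr.append(ray(s,i[-1]+.5,v,zb))
        f=np.where((abs(row-20)<4)&(np.arange(640)>i[-1]+(2 if zb<22 else 8))&(g[v]>140))[0]
        if len(f): F.append(ray(s,f[0]-.5,v,20))
    out={}
    for n,P in (('L',L),('R',Rr),('F',F)):
        P=np.array(P); c=np.polyfit(P[:,1],P[:,0],1); out[n]=c; print(n,len(P),'slope deg',round(np.degrees(np.arctan(c[0])),2),'x at -219',round(np.polyval(c,-219),1),'res',round(np.std(P[:,0]-np.polyval(c,P[:,1])),2))
    return out
E
python3 - <<'E'
from h import *
s=dict(np.load('w9.npz')); w=cloud(s); print('bar z',np.nanmedian(w[60:190,300:345,2]),w[100,300:345,2][::10],'fence z',np.nanmedian(w[100:200,412:420,2]),'plate',np.nanmedian(w[60:150,150:250,2]))
zb=float(np.nanmedian(w[60:190,300:345,2])); gap(s,zb)
print('bar far end',ray(s,325,48,zb)); t=snap('top'); wt=cloud(t)
X,Y,Z=wt[...,0],wt[...,1],wt[...,2]
# plate ends from w2
q=dict(np.load('w2.npz')); v=cloud(q)
m=(v[...,2]>15)&(v[...,2]<24)&(v[...,0]>655)&(v[...,0]<695)&(v[...,1]<-90); print('fence y ends',np.nanmin(v[m][:,1]),np.nanmax(v[m][:,1]))
E
```

```text
bar z 33.68088143639352 [33.51249748 32.38565374 32.61339781 34.01522454 33.55225288] fence z 19.544061067812237 plate 9.436331351350248
L 33 slope deg 4.87 x at -219 616.6 res 0.13
R 33 slope deg 4.97 x at -219 651.6 res 0.16
F 33 slope deg 4.67 x at -219 670.1 res 0.16
bar far end [ 642.85232701 -121.85196444   33.68088144]
fence y ends -506.61719604400605 -100.60769963805592
```

arm_command --moves '[{"wx": 0, "wy": 0, "wz": -0.2, "x": 0, "y": 0, "z": 9, "gripper": 0}, {"wx": 0, "wy": 0, "wz": 0, "x": 0, "y": 0, "z": 8, "gripper": 0}, {"wx": 0, "wy": 0, "wz": 0, "x": 0, "y": 4, "z": 0, "gripper": 0}, {"wx": 0, "wy": 0, "wz": 0, "x": 0, "y": 4, "z": 0, "gripper": 0}, {"wx": 0, "wy": 0, "wz": 0, "x": 0, "y": 2, "z": 0, "gripper": 0}, {"wx": 0, "wy": 0, "wz": 0, "x": 0, "y": 0, "z": 0, "gripper": 0}]'

```text
t: 42.92
tool_pos: [648.5, -219.3, 27.5]
orientation: [3.141, 0.0, 1.489]
wrist_force: [-1.7, 0.5, -2.7]
gripper_width: 0.149
grip_force: 59.1
```

Run:
```python
from h import *
s=snap('wrist'); delta([]); w=cloud(s); print(np.nanmedian(w[60:190,300:345,2])); gap(s,float(np.nanmedian(w[60:190,300:345,2])))
```

```text
tcp [ 648.2 -219.2   27.5] rpy [3.141 0.    1.489] w 0.148 F [-0.5 -0.3 -3. ] t 43.0
19.84723472894555
L 33 slope deg 4.66 x at -219 630.7 res 0.13
R 33 slope deg 4.89 x at -219 683.8 res 0.13Traceback (most recent call last):
  File "<stdin>", line 2, in <module>
  File "h.py", line 49, in gap
    P=np.array(P); c=np.polyfit(P[:,1],P[:,0],1); out[n]=c; print(n,len(P),'slope deg',round(np.degrees(np.arctan(c[0])),2),'x at -219',round(np.polyval(c,-219),1),'res',round(np.std(P[:,0]-np.polyval(c,P[:,1])),2))
                                ~^^^^^
IndexError: too many indices for array: array is 1-dimensional, but 2 were indexed
```

arm_command --moves '[{"wx": 0, "wy": 0, "wz": 0, "x": 0, "y": 0, "z": 1.5, "gripper": 0}, {"wx": 0, "wy": 0, "wz": 0, "x": 0, "y": 2, "z": 0, "gripper": 0}, {"wx": 0, "wy": 0, "wz": 0, "x": 0, "y": 2, "z": 0, "gripper": 0}, {"wx": 0, "wy": 0, "wz": 0, "x": 0, "y": 0, "z": 0, "gripper": 0}]'

```text
t: 43.48
tool_pos: [652.1, -219.5, 25.7]
orientation: [-3.141, 0.0, 1.489]
wrist_force: [0.2, -0.4, -3.3]
gripper_width: 0.146
grip_force: 59.2
```

arm_command --moves '[{"wx": 0, "wy": 0, "wz": 0, "x": 0, "y": 1, "z": 0.5, "gripper": 0}, {"wx": 0, "wy": 0, "wz": 0, "x": 0, "y": 1, "z": 0, "gripper": 0}, {"wx": 0, "wy": 0, "wz": 0, "x": 0, "y": 0, "z": 0, "gripper": 0}]'

```text
t: 43.85
tool_pos: [652.4, -219.5, 25.2]
orientation: [-3.139, -0.0, 1.488]
wrist_force: [-5.4, 0.3, 0.6]
gripper_width: 0.147
grip_force: 59.7
```

arm_command --moves '[{"wx": 0, "wy": 0, "wz": 0, "x": 0, "y": 1.5, "z": 0.5, "gripper": 0}, {"wx": 0, "wy": 0, "wz": 0, "x": 0, "y": 0, "z": 0, "gripper": 0}, {"wx": 0, "wy": 0, "wz": 0, "x": 0, "y": 0, "z": 0, "gripper": 0}]'

```text
t: 44.22
tool_pos: [652.5, -219.5, 25.2]
orientation: [-3.136, -0.0, 1.489]
wrist_force: [-10.2, 0.4, 6.1]
gripper_width: 0.148
grip_force: 60.3
```

Run:
```python
from h import *
delta([]); s=snap('wrist','w10.png')
cv2.imwrite('pics/c10.png',cv2.resize(s['pixels'][0:330,240:480],None,fx=1.8,fy=1.8,interpolation=cv2.INTER_CUBIC))
```

```text
tcp [ 652.5 -219.5   25.2] rpy [-3.136 -0.     1.489] w 0.148 F [-10.2   0.4   6.1] t 44.2
```

View pics/c10.png

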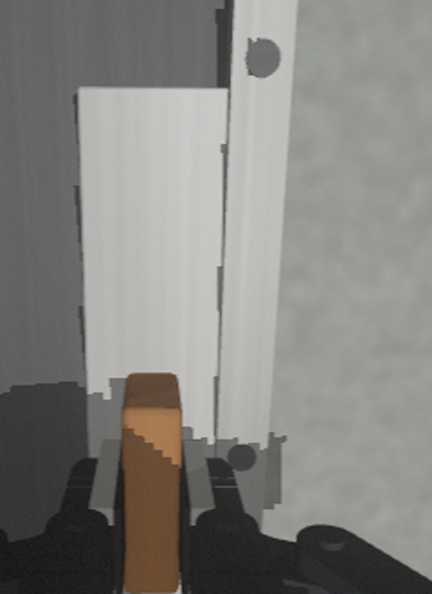

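The bar sits against the fence, with only a thin, even seam at (222,250). I'll release and lift.

arm_command --moves '[{"wx": 0, "wy": 0, "wz": 0, "x": 0, "y": 0, "z": -0.5, "gripper": 35}, {"wx": 0, "wy": 0, "wz": 0, "x": 0, "y": 0, "z": 0, "gripper": 35}, {"wx": 0, "wy": 0, "wz": 0, "x": 0, "y": 0, "z": 0, "gripper": 35}, {"wx": 0, "wy": 0, "wz": 0, "x": 0, "y": 0, "z": -20, "gripper": 35}, {"wx": 0, "wy": 0, "wz": 0, "x": 0, "y": 0, "z": -40, "gripper": 35}, {"wx": 0, "wy": 0, "wz": 0, "x": 0, "y": 0, "z": -50, "gripper": 35}, {"wx": 0, "wy": 0, "wz": 0, "x": 0, "y": 0, "z": -50, "gripper": 35}, {"wx": 0, "wy": 0, "wz": 0, "x": -20, "y": 0, "z": -10, "gripper": 35}, {"wx": 0, "wy": 0, "wz": 0, "x": 0, "y": 0, "z": 0, "gripper": 35}, {"wx": 0, "wy": 0, "wz": 0, "x": 0, "y": 0, "z": 0, "gripper": 35}]'

```text
t: 45.52
tool_pos: [652.6, -239.3, 193.1]
orientation: [-3.138, -0.002, 1.488]
wrist_force: [0.1, 0.2, -0.4]
gripper_width: 0.347
grip_force: 0.0
```

Run:
```python
from h import *
s=snap('wrist','w11.png'); delta([]); w=cloud(s); X,Y,Z=w[...,0],w[...,1],w[...,2]
a=np.where(np.isfinite(Z)&(Z>14.0)&(Z<28)&(X>625)&(X<690)&(Y<-95))
cv2.imwrite('pics/c11.png',cv2.resize(s['pixels'][:,200:480],None,fx=1.45,fy=1.45,interpolation=cv2.INTER_CUBIC))
print(r.observe()['joint_pos'].round(2))
```

```text
tcp [ 652.6 -239.   192.8] rpy [-3.138e+00 -2.000e-03  1.488e+00] w 0.352 F [0.6 0.2 0.6] t 45.6
[-0.41  0.5   1.28  0.    1.36 -0.33]
```

View pics/c11.png

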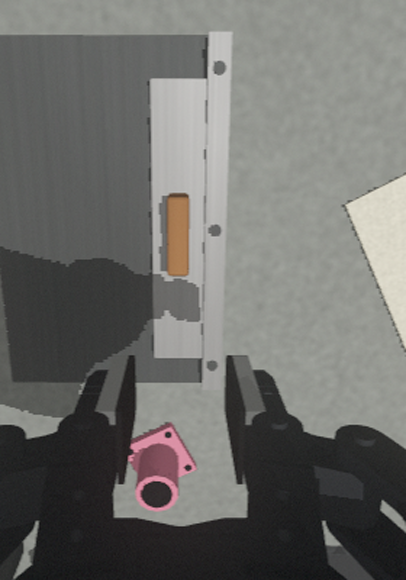

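Run:
```python
from h import *
im=cv2.imread('pics/w11.png'); s=snap('wrist'); g=cv2.cvtColor(s['pixels'],cv2.COLOR_BGR2GRAY).astype(float)
L=[];F=[];S=[]
for v in list(range(60,128,3))+list(range(205,240,3)):
    row=g[v]; d=np.diff(row)
    i=290+np.argmax(d[290:325]); L.append(ray(s,i+.5,v,18))       # plate->bar
    seam=335+np.argmin(row[335:350]); j=345+np.argmin(d[345:375]); F.append(ray(s,j+.5,v,20))  # fence far edge
    S.append((v,i,seam,int(row[seam]),j,round(ray(s,seam,v,18)[0]+.0825*(ray(s,seam,v,18)[1]+219)*-1,1)))
print(S[::3])
for n,P in (('barL',L),('fenceFar',F)):
    P=np.array(P); c=np.polyfit(P[:,1],P[:,0],1); k=abs(P[:,0]-np.polyval(c,P[:,1]))<1.0; c=np.polyfit(P[k,1],P[k,0],1); print(n,k.sum(),round(np.degrees(np.arctan(c[0])),2),np.polyval(c,[-130,-219,-310]).round(1))
```

```text
[(60, np.int64(303), np.int64(343), 179, np.int64(358), np.float64(670.5)), (69, np.int64(303), np.int64(342), 102, np.int64(358), np.float64(669.7)), (78, np.int64(303), np.int64(342), 114, np.int64(358), np.float64(669.8)), (87, np.int64(303), np.int64(342), 168, np.int64(358), np.float64(669.9)), (96, np.int64(303), np.int64(342), 159, np.int64(357), np.float64(670.1)), (105, np.int64(303), np.int64(342), 146, np.int64(357), np.float64(670.2)), (114, np.int64(303), np.int64(342), 159, np.int64(357), np.float64(670.3)), (123, np.int64(304), np.int64(341), 158, np.int64(356), np.float64(669.5)), (208, np.int64(305), np.int64(335), 107, np.int64(353), np.float64(664.7)), (217, np.int64(312), np.int64(337), 106, np.int64(353), np.float64(666.9)), (226, np.int64(305), np.int64(339), 99, np.int64(353), np.float64(669.1)), (235, np.int64(305), np.int64(340), 142, np.int64(353), np.float64(670.3))]
barL 31 4.87 [641.7 634.2 626.4]
fenceFar 33 4.9 [692.1 684.4 676.6]
```

The bar and fence are parallel to 0.03°. Their combined width is 50.0 mm, which is 36 + 14, so the bar is flush. Handing in.

Run:
```python
from h import *
w=cloud(snap('top')); m=(w[...,2]>178)&(w[...,2]<198)&(abs(w[...,0]-560)<60)&(abs(w[...,1]-217)<70); print(w[m].min(0),w[m].max(0))
print(r.close_job())
```

```text
[549.1921975  161.49188286 179.71421603] [564.2707602  270.54948828 195.41050857]
the job is handed in; nothing more can be done
None
```

The job is handed in: all four bushes present are in the bin, the bin is pushed fully shut, and the straightedge lies flush against the fence within the plate's ends; I didn't touch the hammer, dish, plier pot or pink look-alikes.

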